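Show three sides of a module to the inspection camera and pass it

TASK

Pick up the aluminium module and show its red side, then its yellow side, then its blue side to the inspection camera: each one squarely facing the lens, with the middle of the coloured panel centred in front of the lens at the focus distance of 110 mm, held still there for about a second. Then set the module down gently, without dropping it or knocking it over, standing upright on its foot inside the green tray, and let go. Do not touch the camera or its stand, and leave the bottle, the meter and the tape roll where they are.

Things in the scene. Friction and masses are not known exactly. Their poses are not given: they have to be found in the camera images.
- module: Aluminium box with black end caps, 60 (its x) x 50 (y) x 140 mm (z), 0.4 kg, standing upright on the bench at any yaw. Origin: centre of its underside, z up. Red panel with two sockets on its +y side, yellow with dial on +x, blue with slots on -y, -x bare. Panels span heights 18 to 92 mm; grip the bare metal above. Strips on the top's edges repeat each side's colour.
- red_face (a point): Middle of the red panel, on the module's +y side, 55 mm above its underside. Axes as the module's.
- yellow_face (a point): Middle of the yellow panel, on the module's +x side, 55 mm above its underside. Axes as the module's.
- blue_face (a point): Middle of the blue panel, on the module's -y side, 55 mm above its underside. Axes as the module's.
- module_middle (a point): Point on the module's own long axis, 55 mm above its underside, level with the panels' middles.
- stand: The camera's fixed stand: dark steel base plate 130 x 120 x 12 mm, steel post 20 mm thick and 312 mm tall at the rear (its x = -55 mm). Origin on the bench under the base; its x axis is the level direction in which the camera looks.
- camera_head: Inspection camera: grey box 50 mm square, black lens barrel, white ring light 66 mm across, looking 20 degrees below level. Origin: middle of the lens front, 230 mm above the bench. x: the way it looks, out of the lens; y level; z up (leaning 20 degrees forward). The head lies behind the lens, to x = -100 mm.
- focus (a point): The camera's focus point, on the lens axis 110 mm in front of the lens (about 192 mm above the bench). Axes as the camera head's. Nothing is there to see.
- green_tray: Green open plastic tray, fixed, 120 x 120 mm outside, 25 mm high, walls and floor 5 mm thick. Origin: centre of its underside, on the bench.
- red_tray: Red tray of the same shape and size, not used. The two trays may be swapped.
- bottle: White round jar with a blue cap, 60 mm across, 120 mm tall, standing. Origin: centre of its underside. Leave alone.
- meter: Red and black hand-held meter lying on its back, 150 x 78 x 41 mm. Origin: centre of its underside, x along its length. Leave alone.
- tape_roll: Green roll of tape lying flat, 96 mm across, 48 mm high. Origin: centre of its underside. Leave alone.
There are look-alikes about, which are no part of the job. What is meant by the green_tray is not white, and is the smaller of those in its own colour.

How it is judged:
On the way, in this order (a step that is already met when the one before it is completed fails the run):
1. the red side is held still in the camera's focus, facing the lens squarely (its middle within 25 mm of the focus point, within 11 degrees, for 0.6 s) (distance between red_face and focus below 0.025 m and x of module_middle in the frame of camera_head above 0.11 m and angle between the y axis of module and the x axis of camera_head, either way round below 0.2 rad and linear speed of module below 0.03 m/s), for 0.6 s.
2. the yellow side is held still in the camera's focus, facing the lens squarely (its middle within 25 mm of the focus point, within 11 degrees, for 0.6 s) (distance between yellow_face and focus below 0.025 m and x of module_middle in the frame of camera_head above 0.11 m and angle between the x axis of module and the x axis of camera_head, either way round below 0.2 rad and linear speed of module below 0.03 m/s), for 0.6 s.
3. the blue side is held still in the camera's focus, facing the lens squarely (its middle within 25 mm of the focus point, within 11 degrees, for 0.6 s) (distance between blue_face and focus below 0.025 m and x of module_middle in the frame of camera_head above 0.11 m and angle between the y axis of module and the x axis of camera_head, either way round below 0.2 rad and linear speed of module below 0.03 m/s), for 0.6 s.
At the end, for the whole second after the job is handed in: The module stands upright (within 4.5 degrees, right way up) at rest on the floor of the green tray, inside its walls (horizontal distance between module and green_tray below 0.045 m and z of module in the frame of green_tray between 0.001 and 0.009 m and angle between module's own z axis and vertical below 0.08 rad and height (world z) of module_middle above 0.05 m and linear speed of module below 0.01 m/s); the robot touches nothing.
It fails at once if the module is dropped or knocked over (moving at over 0.4 m/s, as after a fall of 8 mm, with no finger on it) (linear speed of module above 0.4 m/s and contact force between the fingers and module below 0.2 N).
It fails at once if the camera or its stand is touched (more than 2 N) (contact force between anything else and stand above 2 N).
It fails at once if the module is knocked or pushed hard onto a tray (more than 50 N) (contact force between module and green_tray above 50 N or contact force between module and red_tray above 50 N).
It fails at once if the bottle, the meter or the tape roll is moved by more than 20 mm (distance of any of bottle, meter, tape_roll from where it was at the start of the episode above 0.02 m).
It also fails if it takes over 72 s, if anything falls off the work surface, if the arm or the gripper's body presses on something with over 40 N, if the wrist force passes 120 N, or if a joint passes its speed limit or range.

ROBOT

A 7-joint arm with a two-finger parallel gripper is mounted at the origin on the work surface. World frame = base frame: x ahead of the robot, y to its left, z up, the work surface at z = 0. Lengths are in m, angles in rad, forces in N, time in s.
With the tool pointing down it reaches from about 0.425 to 0.8 m from the base axis. Payload 8.3 kg.
Tool frame: the origin (TCP) lies at the very end of the fingers, on their centre line; the grasp point (between the pads) lies 19 mm behind it; z points along the fingers, y is the line along which they close (so a half turn about z gives the same grasp; the last joint's range is limited). The gripper opens to 85 mm and grips with 20 to 120 N. Pads are 22 mm wide; open, the fingers measure 114 mm over their backs; the gripper's body (76 mm by 85 mm) begins 54 mm behind the grasp point. The pads swing forward as they close: fully open they stand 13 mm farther back than shut.
Start: joints at [1.23, 0.383, 0.016, 1.37, -0.006, 1.388, -0.046], TCP at [0.171, -0.601, 0.198] pointing down, gripper open.
Joint ranges: [-2.95, 2.95], [-0.25, 2.06], [-1.52, 1.56], [0.18, 2.33], [-1.44, 4.58], [0.02, 2.06], [-3.01, 3.01]. Speed limits (rad/s): [2.39, 2.39, 3.01, 3.01, 3.14, 3.14, 3.14].

INTERFACE

Orientations are given as a unit quaternion [x, y, z, w].
In Python, from plant import * gives the robot as it stands.
- The arm moves only by the tool servo_tool, never from a script. Its argument "series" is a list of rows, each a list of 3 entries, a list of its own where there are three numbers: the finger opening in m, from 0 to 0.0854, then the shift along the world's x, y, z in m, then the turn about the world's z in rad. In form: [[fingers, [x, y, z], twist], ...]. A call has exactly 8 rows; each row is the pose to reach, as a shift and turn from the pose commanded when the call began; what a row does not reach only later rows make up. A row lasts 1/10 s, in which the tool goes at most 50 mm and 8.59 degrees, less where a joint would pass 70% of its speed; a pose out of reach is approached as far as the arm can. A call with a gripper value outside its range is refused whole. The fingers move at their own pace and stop on an object; "newtons" is the grip in N (left out, the last holds). Time passes only in rows, so rows that repeat a pose let the fingers close, or fill a call up. It gives the time, the measured TCP pose, the force, the opening and the grip force at its end, in the units of the state.
- read_state(): the state, without advancing time (a new reading comes with each control period).
- camera(name): name is "side" or "top"; returns a dict with "color" (400x640x3 uint8, red, green, blue), "fov_y" (degrees; the focal length in pixels is half the picture's height over the tangent of half this angle, whatever the lens; pixels are square), "cx", "cy" (the principal point, pixels), "rvec" (rotation vector, rad) and "tvec" (3), from world to camera coordinates, as OpenCV has them. Camera axes: x right, y down, z forward; pixel columns grow to the right and rows downward; lengths in m; the calibration is good to about 2 mm. A picture is of the moment at which its call begins. There is no depth.
- job_done(): hands the job in; it is judged then, once.
The state is a dict: "time_s": time; "joints": joint angles; "qd": joint speeds; "joint_efforts": joint torques, N m; "tcp_pos": TCP position; "tcp_rot": TCP orientation; "contact_force": force on the tool from outside, world axes, zero at the start; "wrist_torque": the same for the moment, N m; "width": finger opening in m; "grasp_force": force on a finger pad.
Only numpy, scipy, OpenCV 4.12 (cv2) and the standard library are available. Lean on these libraries where they do the work, as an engineer would, in place of code of your own. Each camera call takes 0.05 s, during which the arm holds its last target. There are 200 camera calls.

## Working session

There is one attempt and no reset: what is moved stays moved. The work goes in short steps, Python scripts to look and compute and a tool call to move; the robot and the scene stay as the last step left them, time stands still between calls to the robot, and variables do not carry over. Pictures are saved under pics/ and viewed, at most 13 in all, crops included, and the job is handed in when it is done.

Besides the shell and the picture viewer there is one more tool, called after "Emit:" as name([rows], argument=value, ...), one row to a line, values as JSON. servo_tool: Moves the arm, as the interface text tells. Its arguments: {"type":"object","properties":{"series":{"type":"array","items":{"type":"array"}},"newtons":{"type":"number"}},"required":["series"]}

```bash
ls; mkdir -p pics; python3 - <<'E'
from plant import *
import cv2,numpy as np,pickle
s=read_state();print(s)
for n in("top","side"):
    c=camera(n);pickle.dump(c,open(n+".pkl","wb"));cv2.imwrite(f"pics/{n}0.png",c["color"][:,:,::-1])
    R=cv2.Rodrigues(np.array(c["rvec"]))[0];print(n,c["fov_y"],c["cx"],c["cy"],-R.T@np.array(c["tvec"]),R.tolist())
E
```

```text
pics
{'time_s': 0.0, 'joints': array([ 1.23008745,  0.38423209,  0.01634748,  1.37119445, -0.00628056,
        1.38817493, -0.04646257]), 'qd': array([-1.35169052e-03, -1.66452883e-03,  1.47809697e-04,  2.59942280e-03,
        3.66874865e-04, -1.37188531e-04, -3.11370188e-05]), 'joint_efforts': array([-8.48413674e-04, -6.27599287e+01,  8.43478404e-01, -3.71825051e+01,
        1.63277413e-02,  1.43300317e-02, -3.87460474e-06]), 'tcp_pos': array([ 0.1712883 , -0.60047025,  0.19686425]), 'tcp_rot': array([ 9.90358869e-01,  1.38522025e-01, -1.57825511e-04, -9.66916837e-04]), 'contact_force': array([-0.56105444, -0.26615833,  0.42411194]), 'wrist_torque': array([ 0.01578229,  0.06194339, -0.01214858]), 'grasp_force': 0.0, 'width': 0.08538626175719487}
top 45.067412932108994 318.3590627045048 197.99611108516027 [0.26425808 0.0969742  1.80223367] [[-0.022841988829892634, -0.999728449889802, 0.004611943975057861], [-0.9892763505756836, 0.02193703629715149, -0.14439899109811993], [0.14425860715379346, -0.007860847246415795, -0.9895087980117286]]
side 53.72993032332533 314.9011550605284 201.80786470684242 [0.08613703 0.66255627 1.07206011] [[-0.7963255542495106, -0.6048266814541311, -0.007092041341726002], [-0.4750975863697905, 0.632692693091926, -0.6115408731505073], [0.37436331961719904, -0.48361621303391866, -0.7911810560269514]]
```

View pics/top0.png

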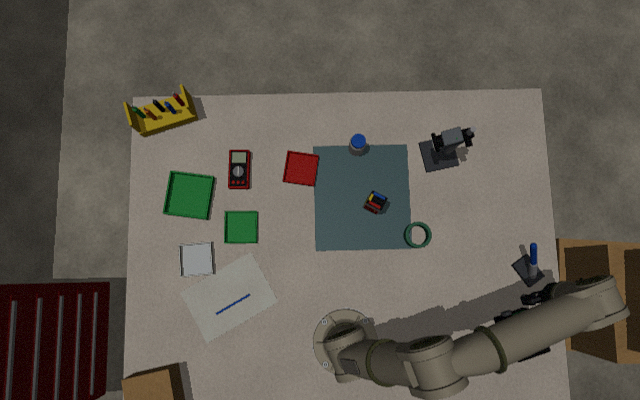

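View pics/side0.png

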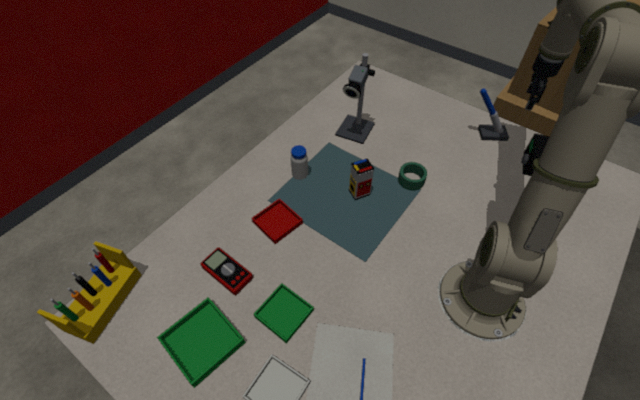

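The top view shows the module near (375,202), the stand base at (438,156), the small green tray at (241,227), the bottle at (358,143), the tape at (418,235) and the meter at (239,170). I'll zoom in on the module and the stand.

```bash
python3 - <<'E'
import cv2,numpy as np,pickle
t=pickle.load(open("top.pkl","rb"))["color"][:,:,::-1];s=pickle.load(open("side.pkl","rb"))["color"][:,:,::-1]
f=lambda im,x,y,w,h,k:cv2.resize(im[y:y+h,x:x+w],None,fx=k,fy=k,interpolation=cv2.INTER_CUBIC)
a=f(t,355,182,44,33,9);b=f(t,410,115,66,66,6)[:300]
A=np.hstack([f(t,357,185,40,30,10),f(s,340,150,40,30,10)])
B=np.hstack([f(t,410,120,80,60,5),f(s,325,50,60,100,3)[:300,:180],np.zeros((300,220,3),np.uint8)])
cv2.imwrite("pics/z.png",np.vstack([A,B]))
E
```

```text
(no output)
```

View pics/z.png

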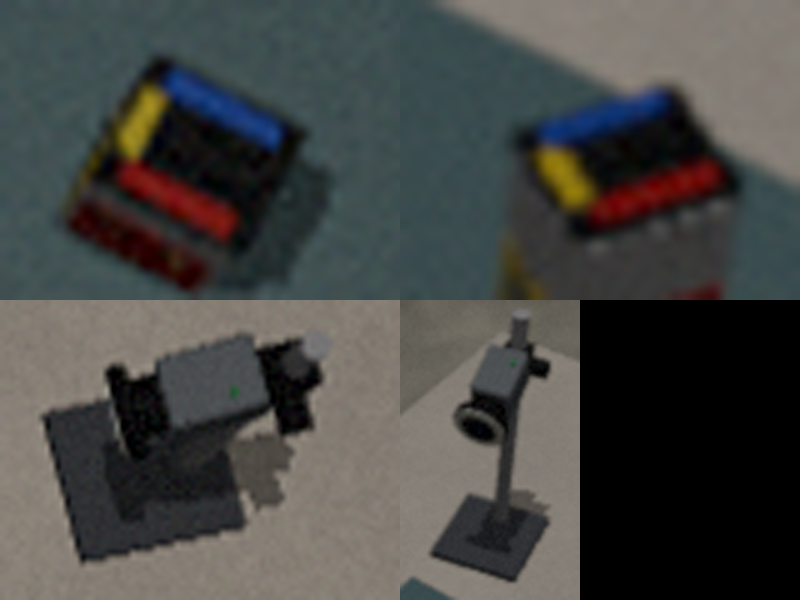

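The stand looks towards image-left in the top view, roughly world +y. The red strip faces the robot. Next I'll compute poses.

```bash
cat > h.py <<'E'
import cv2,numpy as np,pickle
class Cam:
    def __init__(s,c):
        s.im=c["color"];s.R=cv2.Rodrigues(np.array(c["rvec"]))[0];s.t=np.array(c["tvec"]).ravel();s.o=-s.R.T@s.t
        f=200/np.tan(np.radians(c["fov_y"]/2));s.K=np.array([[f,0,c["cx"]],[0,f,c["cy"]],[0,0,1]]);s.hsv=cv2.cvtColor(s.im,cv2.COLOR_RGB2HSV)
    def cast(s,uv,z):
        d=s.R.T@np.linalg.solve(s.K,[uv[0],uv[1],1]);return s.o+d*(z-s.o[2])/d[2]
    def proj(s,p):
        q=s.K@(s.R@np.asarray(p)+s.t);return q[:2]/q[2]
    def mask(s,col,box,vmin=70,smin=110):
        h,S,v=[s.hsv[...,i].astype(int) for i in range(3)]
        m={"red":(h<8)|(h>172),"yellow":(h>20)&(h<35),"blue":(h>105)&(h<130),"green":(h>50)&(h<80)}[col]&(S>smin)&(v>vmin)
        k=np.zeros_like(m);x,y,w,hh=box;k[y:y+hh,x:x+w]=1;return (m&k).astype(np.uint8)
E
python3 - <<'E'
from h import *
C={n:Cam(pickle.load(open(n+".pkl","rb"))) for n in("top","side")}
np.set_printoptions(precision=4,suppress=True)
def cen(m):
    n,l,st,ce=cv2.connectedComponentsWithStats(m);i=1+np.argmax(st[1:,4]);return ce[i],st[i,4]
for n,b in(("top",(366,188,24,22)),("side",(350,156,26,18))):
    c=C[n];P={}
    for col in("red","blue","yellow"):
        p,a=cen(c.mask(col,b,120 if col!="blue" else 90));P[col]=c.cast(p,.14);print(n,col,p,a,P[col])
    d=P["red"]-P["blue"];m=(P["red"]+P["blue"])/2;x=P["yellow"]-m
    print("mid",m,"yaw",np.degrees(np.arctan2(-d[0],d[1])),"yaw from x",np.degrees(np.arctan2(x[1],x[0])),np.linalg.norm(d),np.linalg.norm(x))
    m=c.mask("green",(215,200,55,55) if n=="top" else (245,275,75,75),40,100)
    k,_=cv2.findContours(m,0,2);k=max(k,key=cv2.contourArea);q=np.array([c.cast(p[0],.025)[:2] for p in k],np.float32)
    print("tray",cv2.minAreaRect(q))
c=C["top"]
for p in((419,142.6),(426,172),(459,165)):print("base",c.cast(p,.012))
print("lens",c.cast((436,142.4),.23),C["side"].cast((351.7,91),.23))
p=C["top"].cast((426,172),.012)
print("others: bottle",c.cast((358,140),.12),"tape",c.cast((418,235),.048))
E
```

```text
top red [373.5 204. ] 8 [ 0.4812 -0.1076  0.14  ]
top blue [378.6897 195.2069] 29 [ 0.5118 -0.127   0.14  ]
top yellow [370.6 196.8] 15 [ 0.5068 -0.0985  0.14  ]
mid [ 0.4965 -0.1173  0.14  ] yaw 57.65604508016929 yaw from x 61.32578130927805 0.036140451067756034 0.02141452239309291
tray ((0.4237138628959656, 0.37399327754974365), (0.11905445158481598, 0.11467341333627701), 88.72244262695312)Traceback (most recent call last):
  File "<stdin>", line 9, in <module>
  File "<stdin>", line 5, in cen
    return _wrapfunc(a, 'argmax', axis=axis, out=out, **kwds)
    return bound(*args, **kwds)
ValueError: attempt to get argmax of an empty sequence
```

```bash
python3 - <<'E'
from h import *
C={n:Cam(pickle.load(open(n+".pkl","rb"))) for n in("top","side")}
np.set_printoptions(precision=4,suppress=True)
print(C["top"].hsv[205,375],C["side"].hsv[169,366],C["side"].hsv[162,360],C["side"].hsv[167,356])
def cen(m):
    n,l,st,ce=cv2.connectedComponentsWithStats(m);i=1+np.argmax(st[1:,4]);return ce[i],st[i,4]
for n,b in(("top",(366,188,24,22)),("side",(350,156,26,18))):
    c=C[n];P={}
    for col in("red","blue","yellow"):
        p,a=cen(c.mask(col,b,105 if col=="red" else 80,100));P[col]=c.cast(p,.14);print(n,col,p,a,P[col])
    d=P["red"]-P["blue"];m=(P["red"]+P["blue"])/2;x=P["yellow"]-m
    print("mid",m,"yaw",np.degrees(np.arctan2(-d[0],d[1])),"yaw from x",np.degrees(np.arctan2(x[1],x[0])),np.linalg.norm(d),np.linalg.norm(x))
    m=c.mask("green",(215,200,55,55) if n=="top" else (245,275,75,75),40,100)
    k,_=cv2.findContours(m,0,2);k=max(k,key=cv2.contourArea);q=np.array([c.cast(p[0],.025)[:2] for p in k],np.float32)
    print("tray",cv2.minAreaRect(q))
c=C["top"]
for p in((419,142.6),(426,172),(459,165)):print("base",c.cast(p,.012))
s=C["side"]
for p in((325+32/3,50+252/3),(325+115/3,50+280/3),(325+149/3,50+218/3),(325+65/3,50+196/3)):print("base side",s.cast(p,.012))
print("lens",c.cast((436,142.4),.23),C["side"].cast((351.7,91),.23))
print("bottle",c.cast((358,140),.12),"tape",c.cast((418,235),.048))
E
```

```text
[  0 198 126] [  2 234  99] [109 238  90] [ 25 225 144]
top red [374.5    204.3889] 18 [ 0.4798 -0.111   0.14  ]
top blue [379.     195.2727] 33 [ 0.5115 -0.128   0.14  ]
top yellow [370.7368 196.8421] 19 [ 0.5066 -0.099   0.14  ]
mid [ 0.4956 -0.1195  0.14  ] yaw 61.836142339285985 yaw from x 61.9358855019699 0.035978679981908325 0.023307692298638216
tray ((0.4237138628959656, 0.37399327754974365), (0.11905445158481598, 0.11467341333627701), 88.72244262695312)
side red [364.5 169. ] 2 [ 0.4807 -0.1072  0.14  ]
side blue [359.3448 161.2414] 29 [ 0.5125 -0.1258  0.14  ]
side yellow [355.95 167.3 ] 20 [ 0.5066 -0.097   0.14  ]
mid [ 0.4966 -0.1165  0.14  ] yaw 59.683364724600516 yaw from x 62.94929034645358 0.03681317416784054 0.021872229958560842
tray ((0.4201420247554779, 0.37868547439575195), (0.12051592767238617, 0.12164364755153656), 88.99748229980469)
base [ 0.7306 -0.3066  0.012 ]
base [ 0.6157 -0.3271  0.012 ]
base [ 0.64   -0.4539  0.012 ]
base side [ 0.7255 -0.3011  0.012 ]
base side [ 0.6106 -0.322   0.012 ]
base side [ 0.6387 -0.4487  0.012 ]
base side [ 0.7539 -0.4185  0.012 ]
lens [ 0.6733 -0.3146  0.23  ] [ 0.6747 -0.3117  0.23  ]
bottle [ 0.7168 -0.0635  0.12  ] tape [ 0.3759 -0.2765  0.048 ]
```

The poses from measurement:

| Item | World position (m) | Direction |
|---|---|---|
| Module | (0.496, -0.118) | yaw 62° |
| Lens | (0.673, -0.314, 0.23) | looks along 101° |
| Focus | (0.653, -0.213, 0.192) | |
| Green tray | (0.422, 0.376) | |

The tool can only turn about z, so I'll get the 20° tilt by pivoting the module in the grip about its foot edge. That means a new grip for each face. First I move over the module with the jaws along its x.

Emit:
servo_tool([
  [0.085,[0.02,0.03,0],-0.05],
  [0.085,[0.04,0.06,0],-0.1],
  [0.085,[0.06,0.09,0],-0.15],
  [0.085,[0.08,0.12,0],-0.2],
  [0.085,[0.1,0.15,0],-0.25],
  [0.085,[0.12,0.18,0],-0.3],
  [0.085,[0.14,0.21,0],-0.35],
  [0.085,[0.16,0.24,0],-0.4],
], newtons=25)

```text
time_s: 0.9
tcp_pos: [0.3319, -0.3595, 0.1976]
tcp_rot: [0.998, -0.062, -0.0, -0.0]
contact_force: [0.9, -0.6, 0.1]
width: 0.0848
grasp_force: 0.0
```

Emit:
servo_tool([
  [0.085,[0.02,0.03,0],-0.05],
  [0.085,[0.04,0.06,0],-0.1],
  [0.085,[0.06,0.09,0],-0.15],
  [0.085,[0.08,0.12,0],-0.2],
  [0.085,[0.105,0.15,0],-0.25],
  [0.085,[0.13,0.18,0],-0.3],
  [0.085,[0.15,0.215,0],-0.34],
  [0.085,[0.164,0.242,0],-0.366],
])

```text
time_s: 1.7
tcp_pos: [0.4963, -0.1163, 0.1975]
tcp_rot: [0.97, -0.242, -0.0, -0.0]
contact_force: [-0.0, -0.3, -0.1]
width: 0.0852
grasp_force: 0.0
```

Emit:
servo_tool([
  [0.085,[0,-0.001,-0.015],0],
  [0.085,[0,-0.001,-0.03],0],
  [0.085,[0,-0.001,-0.05],0],
  [0.085,[0,-0.001,-0.07],0],
  [0.085,[0,-0.001,-0.085],0],
  [0.085,[0,-0.001,-0.095],0],
  [0.085,[0,-0.001,-0.098],0],
  [0.085,[0,-0.001,-0.098],0],
])

```text
time_s: 2.5
tcp_pos: [0.4953, -0.1199, 0.0998]
tcp_rot: [0.97, -0.242, -0.0, -0.0]
contact_force: [-0.4, 0.2, -0.3]
width: 0.0849
grasp_force: 0.0
```

Emit:
servo_tool([
  [0.05,[0,0,0],0],
  [0.05,[0,0,0],0],
  [0.05,[0,0,0],0],
  [0.05,[0,0,0],0],
  [0.05,[0,0,0],0],
  [0.05,[0,0,0],0],
  [0.05,[0,0,0],0],
  [0.05,[0,0,0],0],
], newtons=25)

```text
time_s: 3.3
tcp_pos: [0.4964, -0.1202, 0.1011]
tcp_rot: [0.97, -0.242, 0.001, 0.0]
contact_force: [-0.2, 1.7, 6.3]
width: 0.058
grasp_force: 27.4
```

Emit:
servo_tool([
  [0.05,[0.006,-0.003,0.0005],0],
  [0.05,[0.012,-0.006,0.001],0],
  [0.05,[0.018,-0.009,0.0015],0],
  [0.05,[0.024,-0.012,0.0015],0],
  [0.05,[0.03,-0.016,0.001],0],
  [0.05,[0.036,-0.019,0.0005],0],
  [0.05,[0.043,-0.0225,-0.0005],0],
  [0.05,[0.043,-0.0225,-0.0005],0],
], newtons=20)

```text
time_s: 4.1
tcp_pos: [0.5412, -0.1439, 0.1018]
tcp_rot: [0.97, -0.242, 0.003, 0.0]
contact_force: [1.1, -1.2, 12.2]
width: 0.0576
grasp_force: 19.2
```

```bash
python3 - <<'E'
from plant import *
from h import *
f=lambda im,x,y,w,h,k:cv2.resize(im[y:y+h,x:x+w,::-1],None,fx=k,fy=k,interpolation=cv2.INTER_CUBIC)
t=camera("top");s=camera("side")
cv2.imwrite("pics/tilt1.png",np.hstack([f(t["color"],340,165,80,100,5),f(s["color"],320,130,80,100,5)]))
E
```

```text
(no output)
```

View pics/tilt1.png

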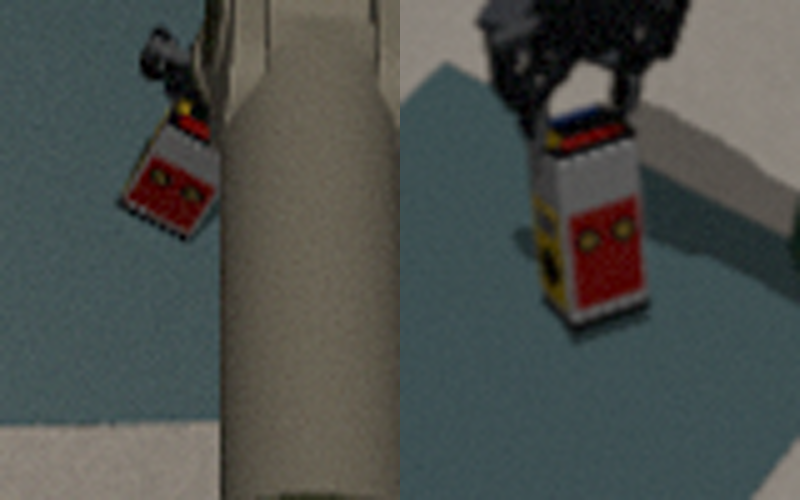

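The module is tilting in the grip as planned; the red panel is in the side view at about (442,185) in full-picture pixels. I'll lift it and measure the tilt from the red panel and the red strip.

Emit:
servo_tool([
  [0.05,[0,0,0],0],
  [0.05,[0,0,0.01],0],
  [0.05,[0,0,0.03],0],
  [0.05,[0,0,0.055],0],
  [0.05,[0,0,0.08],0],
  [0.05,[0,0,0.105],0],
  [0.05,[0,0,0.125],0],
  [0.05,[0,0,0.13],0],
], newtons=40)

```text
time_s: 5.0
tcp_pos: [0.5394, -0.1426, 0.2322]
tcp_rot: [0.97, -0.242, 0.002, 0.0]
contact_force: [0.2, -0.5, 0.0]
width: 0.05
grasp_force: 0.0
```

```bash
cat >> h.py <<'E'
from scipy.spatial.transform import Rotation as Ro
def meas(c,st,panel,strip,ny,show=True):
    """panel/strip pixel -> points in mid plane of the jaws; tilt of the module"""
    y=Ro.from_quat(st["tcp_rot"]).as_matrix()[:,1];y[2]=0;p0=st["tcp_pos"];P=[]
    for uv in(panel,strip):
        d=c.cast(uv,0)-c.o;P.append(c.o+d*((p0-c.o)@y)/(d@y))
    v=P[1]-P[0];h=np.hypot(v[0],v[1])
    print("panel",P[0].round(4),"rel tcp",(P[0]-p0).round(4),"len",np.linalg.norm(v).round(4),"lean",np.degrees(np.arctan2(h,v[2])).round(1),"minus",np.degrees(np.arctan2(ny,.085)).round(1),"dir",np.degrees(np.arctan2(v[1],v[0])).round(0),"exp len",np.hypot(ny,.085).round(4))
def blobs(c,col,box,v=50,s=120):
    n,l,stt,ce=cv2.connectedComponentsWithStats(c.mask(col,box,v,s));r=[]
    for i in np.argsort(-stt[1:,4])[:3]+1:
        k,_=cv2.findContours((l==i).astype(np.uint8),0,1);M=cv2.moments(cv2.convexHull(max(k,key=len)));
        if M["m00"]: r.append((np.array([M["m10"],M["m01"]])/M["m00"],stt[i,4]))
    return r
E
python3 - <<'E'
from plant import *
from h import *
st=read_state();print(st["tcp_pos"],st["width"],st["grasp_force"])
s=Cam(camera("side"));u,v=s.proj(st["tcp_pos"]).astype(int);print(u,v)
b=blobs(s,"red",(u-40,v-40,80,100),45);print(b)
b=sorted(b[:2],key=lambda q:-q[1]);meas(s,st,b[0][0],b[1][0],.007)
cv2.imwrite("pics/x1.png",cv2.resize(s.im[v-45:v+55,u-40:u+40,::-1],None,fx=5,fy=5))
E
```

```text
[ 0.53938945 -0.14258066  0.23219507] 0.04998336315411347 0.0
357 133
[(array([352.53468697, 183.18020305]), np.int32(161)), (array([354.46929825, 164.18421053]), np.int32(46))]
panel [ 0.5381 -0.1419 -0.0027] rel tcp [-0.0013  0.0007 -0.2349] len 0.0983 lean 0.2 minus 4.7 dir -28.0 exp len 0.0853
```

View pics/x1.png

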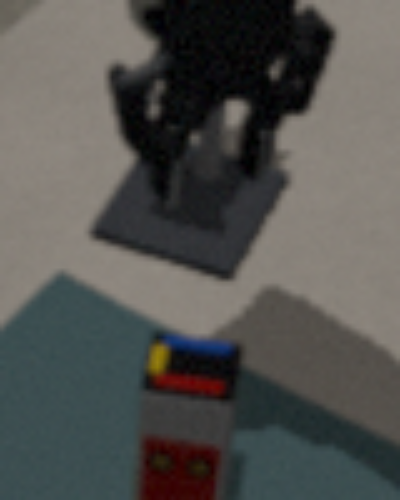

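The grip slipped during the lift, but the module is still standing upright. The strips are near (353,164) and the panel is near (352,183). I'll re-measure it, then grip lower and close further.

```bash
cat >> h.py <<'E'
def strips(c,box,z=.14,vb=80):
    P={}
    for col in("red","blue","yellow"):
        m=c.mask(col,box,{"red":60,"blue":vb,"yellow":90}[col],100);b=cv2.connectedComponentsWithStats(m)
        i=1+np.argmax(b[2][1:,4]);P[col]=c.cast(b[3][i],z);print(col,b[3][i].round(1),b[2][i,4],P[col].round(4))
    d=P["red"]-P["blue"];m=(P["red"]+P["blue"])/2;x=P["yellow"]-m
    print("mid",m.round(4),"yaw",np.degrees(np.arctan2(-d[0],d[1])).round(1),"from x",np.degrees(np.arctan2(x[1],x[0])).round(1),np.linalg.norm(d).round(4),np.linalg.norm(x).round(4))
E
python3 - <<'E'
from plant import *
from h import *
s=Cam(camera("side"));strips(s,(342,150,30,20))
c=Cam(camera("top"))
try: strips(c,(355,175,30,30))
except Exception as e: print(e)
print(read_state()["contact_force"])
E
```

```text
red [354.6 166.2] 38 [ 0.5128 -0.0985  0.14  ]
blue [355.9 157.5] 33 [ 0.5305 -0.133   0.14  ]
yellow [348.3 160.5] 19 [ 0.543  -0.1069  0.14  ]
mid [ 0.5217 -0.1158  0.14  ] yaw 27.1 from x 22.5 0.0387 0.0231
red [371.3 194.6] 39 [ 0.5146 -0.1011  0.14  ]
blue [380.9 190.3] 34 [ 0.5288 -0.1352  0.14  ]
yellow [373.1 186.4] 21 [ 0.5434 -0.1086  0.14  ]
mid [ 0.5217 -0.1182  0.14  ] yaw 22.6 from x 23.7 0.037 0.0237
[ 0.01676201 -0.08479901 -1.15228603]
```

Emit:
servo_tool([
  [0.085,[-0.004,0.005,0],-0.13],
  [0.085,[-0.008,0.01,0],-0.26],
  [0.085,[-0.012,0.015,0],-0.39],
  [0.085,[-0.016,0.02,-0.01],-0.52],
  [0.085,[-0.018,0.026,-0.02],-0.663],
  [0.085,[-0.018,0.026,-0.035],-0.663],
  [0.085,[-0.018,0.026,-0.055],-0.663],
  [0.085,[-0.018,0.026,-0.075],-0.663],
])

```text
time_s: 5.95
tcp_pos: [0.5194, -0.1163, 0.1521]
tcp_rot: [0.839, -0.544, -0.001, 0.0]
contact_force: [0.2, -0.1, -0.3]
width: 0.0848
grasp_force: 0.0
```

Emit:
servo_tool([
  [0.085,[0,0,-0.025],0],
  [0.085,[0,0,-0.045],0],
  [0.085,[0,0,-0.06],0],
  [0.085,[0,0,-0.067],0],
  [0.085,[0,0,-0.07],0],
  [0.085,[0,0,-0.07],0],
  [0.04,[0,0,-0.07],0],
  [0.04,[0,0,-0.07],0],
], newtons=40)

```text
time_s: 6.75
tcp_pos: [0.5212, -0.1165, 0.0853]
tcp_rot: [0.839, -0.544, 0.001, -0.0]
contact_force: [4.8, 4.6, 16.4]
width: 0.0594
grasp_force: 39.0
```

Emit:
servo_tool([
  [0.04,[0,0,0],0],
  [0.04,[0,0,0],0],
  [0.04,[0,0,0],0],
  [0.04,[0,0,0],0],
  [0.04,[0,0,0],0],
  [0.04,[0,0,0.002],0],
  [0.04,[0,0,0.006],0],
  [0.04,[0,0,0.006],0],
])

```text
time_s: 7.55
tcp_pos: [0.5201, -0.1166, 0.0903]
tcp_rot: [0.839, -0.544, -0.0, 0.0]
contact_force: [1.1, 0.1, -4.0]
width: 0.0589
grasp_force: 44.0
```

```bash
python3 - <<'E'
from plant import *
from h import *
st=read_state();print(st["tcp_pos"],st["width"],st["grasp_force"],st["contact_force"])
f=lambda im,x,y,w,h,k:cv2.resize(im[y:y+h,x:x+w,::-1],None,fx=k,fy=k,interpolation=cv2.INTER_CUBIC)
s=camera("side")
cv2.imwrite("pics/g2.png",f(s["color"],315,110,80,100,6))
E
```

```text
[ 0.52009047 -0.11657906  0.09034638] 0.05894443489871104 43.956784307956696 [ 1.07331588  0.14494151 -4.02990908]
```

View pics/g2.png

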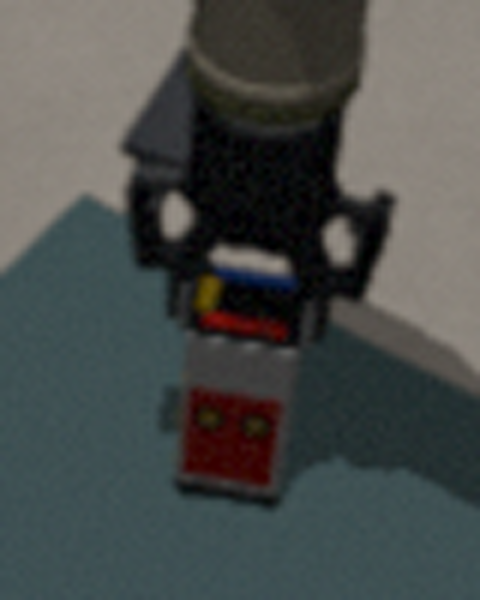

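The module is held with its full weight showing on the wrist. Now I tilt it about its foot edge from this lower grip, then lift.

Emit:
servo_tool([
  [0.04,[0,0,-0.0035],0],
  [0.04,[0,0,-0.0065],0],
  [0.04,[0.003,-0.007,-0.0055],0],
  [0.04,[0.006,-0.0135,-0.0045],0],
  [0.04,[0.009,-0.02,-0.004],0],
  [0.04,[0.012,-0.027,-0.004],0],
  [0.04,[0.015,-0.034,-0.0045],0],
  [0.04,[0.018,-0.041,-0.0055],0],
], newtons=25)

```text
time_s: 8.4
tcp_pos: [0.5398, -0.157, 0.0866]
tcp_rot: [0.839, -0.544, 0.001, -0.001]
contact_force: [-2.0, 1.4, 9.7]
width: 0.0592
grasp_force: 47.1
```

Emit:
servo_tool([
  [0.04,[0,0,0],0],
  [0.04,[0,0,0],0],
  [0.04,[0,0,0],0],
  [0.04,[0,0,0.004],0],
  [0.04,[0,0,0.01],0],
  [0.04,[0,0,0.015],0],
  [0.04,[0,0,0.015],0],
  [0.04,[0,0,0.015],0],
], newtons=50)

```text
time_s: 9.2
tcp_pos: [0.5384, -0.1575, 0.0998]
tcp_rot: [0.839, -0.544, 0.0, 0.0]
contact_force: [-0.3, 0.1, -4.2]
width: 0.059
grasp_force: 54.5
```

```bash
python3 - <<'E'
from plant import *
from h import *
st=read_state();print(st["tcp_pos"],st["tcp_rot"],st["width"],st["grasp_force"],st["contact_force"])
s=Cam(camera("side"));u,v=s.proj(st["tcp_pos"]).astype(int)
b=blobs(s,"red",(u-40,v-40,80,100),45);print(b)
b=sorted(b[:2],key=lambda q:-q[1]);meas(s,st,b[0][0],b[1][0],.007)
E
```

```text
[ 0.53839146 -0.15752601  0.09979217] [ 8.38865441e-01 -5.44338839e-01  2.35553468e-05  2.07005113e-05] 0.059035048435894306 54.52233374118805 [-0.33522745  0.13279283 -4.20622487]
[(array([354.70155039, 174.28488372]), np.int32(235)), (array([357.55238095, 150.98095238]), np.int32(27))]
panel [ 0.5239 -0.125   0.0696] rel tcp [-0.0145  0.0325 -0.0302] len 0.1004 lean 6.4 minus 4.7 dir -66.0 exp len 0.0853
```

```bash
cat >> h.py <<'E'
from scipy.optimize import least_squares
# features in module frame (x,y,z)
F={"redp":(0,.025,.055),"yelp":(.03,0,.055),"blup":(0,-.025,.055),"reds":(0,.0185,.14),"blus":(0,-.0185,.14),"yels":(.0235,0,.14)}
def pose(obs,yaw,x0):
    """obs: list (cam,name,uv). fit module pos(3), lean th toward direction az about given axis; yaw known start"""
    def M(q): return Ro.from_rotvec([q[3],q[4],0])*Ro.from_euler("z",q[5])
    f=lambda q:np.concatenate([c.proj(M(q).apply(F[n])+q[:3])-uv for c,n,uv in obs]+[0.3*(q[5:]-yaw)/np.radians(2)])
    r=least_squares(f,[*x0,0,0,yaw]);R=M(r.x).as_matrix()
    print("pos",r.x[:3].round(4),"yaw",np.degrees(r.x[5]).round(1),"tilt",np.degrees(np.arccos(R[2,2])).round(1),"lean dir",np.degrees(np.arctan2(R[1,2],R[0,2])).round(0),"res px",r.fun.round(1))
    return r.x[:3],R
def see(c,box,v={"red":45,"blue":70,"yellow":80}):
    out={}
    for col in("red","yellow","blue"):
        out[col]=[(p.round(1).tolist(),int(a)) for p,a in blobs(c,col,box,v[col],110)]
    return out
E
python3 - <<'E'
from plant import *
from h import *
st=read_state()
for n in("side","top"):
    s=Cam(camera(n));u,v=s.proj(st["tcp_pos"]).astype(int);print(n,see(s,(u-35,v-35,70,90)))
E
```

```text
side {'red': [([354.5, 174.3], 244), ([357.5, 151.0], 28)], 'yellow': [([351.5, 147.5], 4)], 'blue': []}
top {'red': [([373.8, 195.5], 113)], 'yellow': [], 'blue': []}
```

```bash
cat >> h.py <<'E'
def pose1(obs,yaw,az,x0):
    """lean th only toward azimuth az (rad)"""
    ax=np.array([-np.sin(az),np.cos(az),0])
    M=lambda th,y:Ro.from_rotvec(ax*th)*Ro.from_euler("z",y)
    f=lambda q:np.concatenate([c.proj(M(q[3],q[4]).apply(F[n])+q[:3])-uv for c,n,uv in obs]+[(q[4:]-yaw)/np.radians(3)])
    r=least_squares(f,[*x0,.3,yaw],x_scale=[.01,.01,.01,.1,.1]);R=M(*r.x[3:]).as_matrix()
    print("pos",r.x[:3].round(4),"lean",np.degrees(r.x[3]).round(1),"yaw",np.degrees(r.x[4]).round(1),"res",r.fun.round(1));return r.x[:3],R
E
python3 - <<'E'
from plant import *
from h import *
st=read_state();S=Cam(camera("side"));T=Cam(camera("top"));r=np.radians
for o in([(S,"redp",(354.5,174.3)),(S,"reds",(357.5,151.))],[(S,"redp",(354.5,174.3)),(S,"reds",(357.5,151.)),(T,"redp",(373.8,195.5))]):
    p,R=pose1(o,r(24),r(-66),st["tcp_pos"]-[0,0,.08])
    print("red rel tcp",(R@F["redp"]+p-st["tcp_pos"]).round(4))
S2=S.im[135:215,315:395,::-1];T2=T.im[160:240,335:415,::-1]
cv2.imwrite("pics/g3.png",cv2.resize(np.hstack([S2,T2]),None,fx=5,fy=5,interpolation=2))
E
```

```text
pos [ 0.4847 -0.0567  0.1212] lean 5.9 yaw 24.0 res [-0.  0. -0. -0.  0.]
red rel tcp [-0.0613  0.1184  0.079 ]
pos [ 0.5242 -0.125   0.0192] lean 16.3 yaw 24.1 res [-0.1 -0.   0.2  0.1 -0.1 -0.1  0. ]
red rel tcp [-0.0175  0.0403 -0.0205]
```

View pics/g3.png

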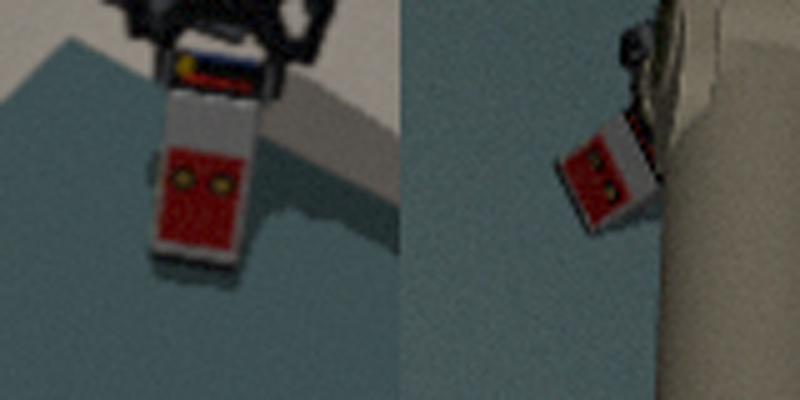

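Side and top together give a lean of about 16–20°, with the red panel at (350,175) in the side view. I'll rotate +167° and carry it to the focus.

Emit:
servo_tool([
  [0.04,[0,0,0.014],0.06],
  [0.04,[0,0,0.028],0.18],
  [0.04,[0,0,0.042],0.31],
  [0.04,[0,0,0.056],0.44],
  [0.04,[0,0,0.07],0.57],
  [0.04,[0,0,0.084],0.7],
  [0.04,[0,0,0.098],0.83],
  [0.04,[0,0,0.111],0.96],
])

```text
time_s: 10.25
tcp_pos: [0.5384, -0.1575, 0.2114]
tcp_rot: [0.996, -0.093, 0.0, -0.0]
contact_force: [-0.2, 0.5, -4.2]
width: 0.0588
grasp_force: 55.3
```

Emit:
servo_tool([
  [0.04,[0,0,0],0.13],
  [0.04,[0,0,0],0.26],
  [0.04,[0,0,0],0.39],
  [0.04,[0,0,0],0.52],
  [0.04,[0,0,0],0.65],
  [0.04,[0,0,0],0.78],
  [0.04,[0,0,0],0.91],
  [0.04,[0,0,0],1.03],
])

```text
time_s: 11.05
tcp_pos: [0.5383, -0.1575, 0.2107]
tcp_rot: [0.912, 0.41, -0.0, -0.0]
contact_force: [-1.1, -0.6, -3.2]
width: 0.0592
grasp_force: 55.3
```

Emit:
servo_tool([
  [0.04,[0.01,-0.001,0],0.13],
  [0.04,[0.025,-0.003,0],0.26],
  [0.04,[0.04,-0.005,0],0.39],
  [0.04,[0.055,-0.007,0],0.52],
  [0.04,[0.07,-0.009,0],0.65],
  [0.04,[0.085,-0.011,0],0.77],
  [0.04,[0.098,-0.012,0],0.87],
  [0.04,[0.106,-0.013,0],0.925],
])

```text
time_s: 11.85
tcp_pos: [0.645, -0.1706, 0.2101]
tcp_rot: [0.634, 0.773, -0.0, -0.001]
contact_force: [-0.6, -0.4, -4.1]
width: 0.0588
grasp_force: 55.4
```

Emit:
servo_tool([
  [0.04,[0,0,0],0],
  [0.04,[0,0,0],0],
  [0.04,[0,0,0],0],
  [0.04,[0,0,0],0],
  [0.04,[0,0,0],0],
  [0.04,[0,0,0],0],
  [0.04,[0,0,0],0],
  [0.04,[0,0,0],0],
])

```text
time_s: 12.65
tcp_pos: [0.6444, -0.1705, 0.2109]
tcp_rot: [0.636, 0.772, -0.0, -0.0]
contact_force: [0.3, 0.2, -3.5]
width: 0.0586
grasp_force: 55.6
```

```bash
python3 - <<'E'
from plant import *
from h import *
st=read_state();print(st["time_s"],st["tcp_pos"],st["tcp_rot"],st["width"],st["grasp_force"],st["contact_force"])
S=Cam(camera("side"));T=Cam(camera("top"))
S2=S.im[55:175,310:410,::-1];T2=T.im[110:230,370:470,::-1]
cv2.imwrite("pics/r1.png",cv2.resize(np.hstack([S2,T2]),None,fx=4,fy=4,interpolation=2))
for n,c in(("S",S),("T",T)):
    u,v=c.proj(st["tcp_pos"]).astype(int);print(n,see(c,(u-35,v-35,70,90)))
E
```

```text
12.65 [ 0.64437837 -0.17053238  0.21093854] [ 6.35711840e-01  7.71926456e-01 -4.73819131e-05 -1.92991079e-05] 0.058627506412851166 55.554503202438354 [ 0.25251504  0.20470473 -3.49805442]
S {'red': [([336.9, 104.1], 28)], 'yellow': [([340.7, 111.9], 15)], 'blue': [([301.7, 151.0], 64), ([332.4, 113.0], 42)]}
T {'red': [], 'yellow': [([393.6, 156.9], 9)], 'blue': [([360.5, 140.5], 102), ([388.8, 151.4], 37)]}
```

View pics/r1.png

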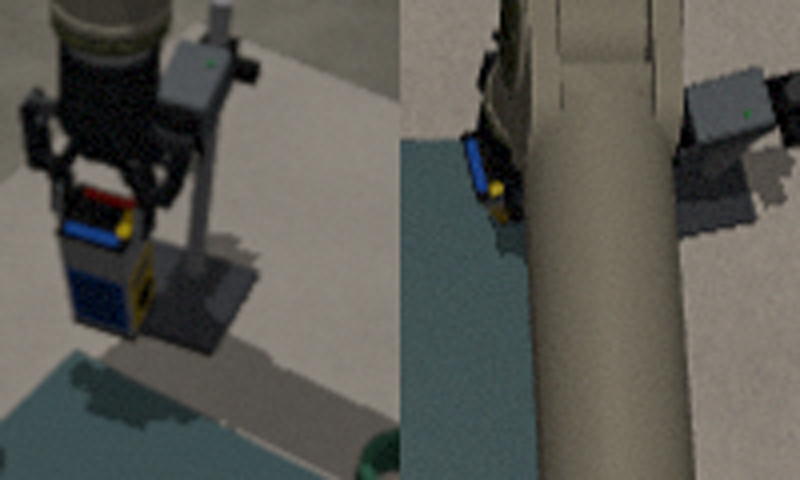

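Blue, the back face, faces the viewer and the module leans away from the lens as planned. I'll check the fit from the strips.

```bash
python3 - <<'E'
from plant import *
from h import *
S=Cam(camera("side"));T=Cam(camera("top"));r=np.radians
st=read_state();u,v=S.proj(st["tcp_pos"]).astype(int)
bp=[b for b in blobs(S,"blue",(320,118,30,25),25,90)];print(bp)
foc=np.array([.653,-.213,.192]);ax=np.array([-.191*np.cos(r(20)),.982*np.cos(r(20)),-np.sin(r(20))])
o=[(S,"reds",(336.9,104.1)),(S,"yels",(340.7,111.9)),(S,"blus",(332.4,113.)),(T,"blus",(388.8,151.4)),(S,"blup",bp[0][0])]
for k in(o,o[:4],o[2:]):
    p,R=pose1(k,r(191),r(101),st["tcp_pos"]-[0,0,.08]);m=R@F["redp"]+p
    print("red",m.round(4),"err",(m-foc).round(4),"ang",np.degrees(np.arccos(-R[:,1]@ax)).round(1))
E
```

```text
[(array([334.12937063, 129.18648019]), np.int32(145))]
pos [ 0.6537 -0.2119  0.1287] lean 19.1 yaw 190.5 res [ 0.1  0.2  0.7 -0.8 -0.2  0.7 -0.3 -0.6  0.1  0.1 -0.2]
red [ 0.6546 -0.2175  0.1889] err [ 0.0016 -0.0045 -0.0031] ang nan
pos [ 0.6527 -0.2072  0.127 ] lean 16.9 yaw 190.7 res [ 0.1  0.3  0.7 -0.8 -0.2  0.6 -0.3 -0.6 -0.1]
red [ 0.6541 -0.2149  0.1869] err [ 0.0011 -0.0019 -0.0051] ang 2.7
pos [ 0.6513 -0.2077  0.1307] lean 17.3 yaw 190.9 res [ 0.2  0.  -0.2 -0.4  0.2  0.1 -0. ]
red [ 0.6527 -0.2151  0.1907] err [-0.0003 -0.0021 -0.0013] ang 2.2<stdin>:10: RuntimeWarning: invalid value encountered in arccos
```

The red face is within about 5 mm and 3° of target. I'll hold one more call, then carry it to a free spot, set the foot edge down and roll it upright.

Emit:
servo_tool([
  [0.04,[0,0,0],0],
  [0.04,[0,0,0],0],
  [0.04,[0,0,0],0],
  [0.04,[0,0,0],0],
  [0.04,[0,0,0],0],
  [0.04,[0,0,0],0],
  [0.04,[-0.004,0.003,0],0],
  [0.04,[-0.012,0.009,0],0],
])

```text
time_s: 13.65
tcp_pos: [0.6323, -0.1617, 0.2105]
tcp_rot: [0.636, 0.772, -0.0, -0.0]
contact_force: [0.1, 0.4, -3.9]
width: 0.059
grasp_force: 55.5
```

Emit:
servo_tool([
  [0.04,[-0.013,0.008,0],0],
  [0.04,[-0.026,0.018,-0.005],0],
  [0.04,[-0.04,0.028,-0.015],0],
  [0.04,[-0.055,0.039,-0.03],0],
  [0.04,[-0.069,0.049,-0.045],0],
  [0.04,[-0.08,0.056,-0.06],0],
  [0.04,[-0.086,0.06,-0.075],0],
  [0.04,[-0.088,0.061,-0.09],0],
])

```text
time_s: 14.45
tcp_pos: [0.5436, -0.0996, 0.1207]
tcp_rot: [0.635, 0.772, -0.0, 0.0]
contact_force: [-0.3, -0.9, -2.8]
width: 0.0589
grasp_force: 55.6
```

Emit:
servo_tool([
  [0.04,[0,0,-0.012],0],
  [0.04,[0,0,-0.02],0],
  [0.04,[0,0,-0.026],0],
  [0.04,[0,0,-0.03],0],
  [0.04,[0,0,-0.033],0],
  [0.04,[0,0,-0.035],0],
  [0.04,[0,0,-0.036],0],
  [0.04,[0,0,-0.036],0],
])

```text
time_s: 15.25
tcp_pos: [0.5449, -0.1005, 0.0867]
tcp_rot: [0.636, 0.772, -0.0, 0.001]
contact_force: [-4.9, 1.0, 9.9]
width: 0.0589
grasp_force: 57.1
```

Emit:
servo_tool([
  [0.04,[0,0,0],0],
  [0.04,[0.0015,-0.0075,0.0008],0],
  [0.04,[0.003,-0.015,0.0012],0],
  [0.04,[0.0043,-0.022,0.0013],0],
  [0.04,[0.0057,-0.029,0.001],0],
  [0.04,[0.007,-0.036,0],0],
  [0.04,[0.0084,-0.043,-0.0015],0],
  [0.04,[0.0084,-0.043,-0.0015],0],
], newtons=25)

```text
time_s: 16.05
tcp_pos: [0.555, -0.1453, 0.0857]
tcp_rot: [0.636, 0.771, 0.001, 0.002]
contact_force: [-1.5, 1.5, 14.0]
width: 0.0588
grasp_force: 59.1
```

Emit:
servo_tool([
  [0.04,[0,0,0],0],
  [0.07,[0,0,0],0],
  [0.085,[0,0,0],0],
  [0.085,[0,0,0],0],
  [0.085,[0,0,0.01],0],
  [0.085,[0,0,0.03],0],
  [0.085,[0,0,0.055],0],
  [0.085,[0,0,0.085],0],
])

```text
time_s: 16.85
tcp_pos: [0.5523, -0.1434, 0.1691]
tcp_rot: [0.636, 0.772, -0.0, -0.001]
contact_force: [0.4, 0.2, -0.1]
width: 0.085
grasp_force: 0.0
```

```bash
python3 - <<'E'
from plant import *
from h import *
st=read_state();print(st["time_s"],st["tcp_pos"],st["tcp_rot"],st["width"],st["grasp_force"],st["contact_force"])
S=Cam(camera("side"));T=Cam(camera("top"))
for n,c in(("S",S),("T",T)):
    u,v=c.proj([.553,-.143,.14]).astype(int)
    try: strips(c,(u-18,v-12,36,26),vb=60)
    except Exception as e: print(n,e,see(c,(u-18,v-12,36,26)))
E
```

```text
16.85 [ 0.55226299 -0.14341836  0.16914942] [ 6.35569990e-01  7.72042903e-01 -2.44122860e-04 -6.95907326e-04] 0.0850069872981398 0.0 [ 0.41939861  0.16780044 -0.08267039]
red [355.2 146.5] 14 [ 0.5607 -0.1742  0.14  ]
blue [351.  153.3] 39 [ 0.5543 -0.1394  0.14  ]
yellow [359.2 153. ] 8 [ 0.5332 -0.1568  0.14  ]
mid [ 0.5575 -0.1568  0.14  ] yaw -169.6 from x -179.9 0.0353 0.0243
T attempt to get argmax of an empty sequence {'red': [], 'yellow': [([385.4, 189.4], 11)], 'blue': [([380.1, 183.9], 33)]}
```

```bash
python3 - <<'E'
from h import *
from plant import *
T=Cam(camera("top"));S=Cam(camera("side"))
b=T.cast((380.1,183.9),.14);y=T.cast((385.4,189.4),.14);print(b,y)
o=[(T,"blus",(380.1,183.9)),(T,"yels",(385.4,189.4)),(S,"blus",(351,153.3))]
M=lambda q:Ro.from_euler("z",q[3])
r=least_squares(lambda q:np.concatenate([c.proj(M(q).apply(F[n])+[q[0],q[1],q[2]])-uv for c,n,uv in o]),[.555,-.15,0,np.radians(191)],x_scale=[.01,.01,.01,.1])
print(r.x,np.degrees(r.x[3]),r.fun.round(1))
print([(p.round(1),a) for p,a in blobs(S,"blue",(330,150,40,45),25,90)])
E
```

```text
[ 0.55167196 -0.13353167  0.14      ] [ 0.53176017 -0.15126174  0.14      ]
[ 0.55206092 -0.14976724  0.00890154  3.21301734] 184.0923328338684 [-0.3 -0.2  0.5  0.5 -0.3 -0.1]
[(array([348.5, 172.3]), np.int32(209)), (array([350.9, 153.3]), np.int32(57))]
```

Emit:
servo_tool([
  [0.085,[0,0.01,0.01],-0.1],
  [0.085,[0,0.025,0.015],-0.23],
  [0.085,[0,0.04,0.015],-0.36],
  [0.085,[0,0.055,0.015],-0.49],
  [0.085,[0,0.07,0.015],-0.62],
  [0.085,[0,0.08,0.015],-0.75],
  [0.085,[0,0.09,0.015],-0.87],
  [0.085,[0,0.09,0.015],-0.97],
])

```text
time_s: 17.85
tcp_pos: [0.5521, -0.0515, 0.1823]
tcp_rot: [0.923, 0.386, -0.001, -0.001]
contact_force: [0.1, 0.6, 0.2]
width: 0.0853
grasp_force: 0.0
```

```bash
python3 - <<'E'
from plant import *
from h import *
st=read_state();print(st["tcp_pos"],st["tcp_rot"])
for n in("side","top"):
    c=Cam(camera(n));u,v=c.proj([.555,-.153,.14]).astype(int)
    try: strips(c,(u-18,v-12,36,24),vb=60)
    except Exception as e: print(n,e,see(c,(u-18,v-12,36,24)))
E
```

```text
[ 0.55208827 -0.05150764  0.18233336] [ 9.22680436e-01  3.85564024e-01 -6.93828559e-04 -8.45736627e-04]
red [354.8 147.1] 15 [ 0.5602 -0.1708  0.14  ]
blue [351.8 154.4] 13 [ 0.5492 -0.1369  0.14  ]
yellow [359.2 153.2] 5 [ 0.5329 -0.1559  0.14  ]
mid [ 0.5547 -0.1539  0.14  ] yaw -162.1 from x -174.6 0.0356 0.0219
top attempt to get argmax of an empty sequence {'red': [], 'yellow': [], 'blue': []}
```

Emit:
servo_tool([
  [0.085,[0,-0.012,0],-0.1],
  [0.085,[0.001,-0.027,0],-0.2],
  [0.085,[0.002,-0.042,0],-0.3],
  [0.085,[0.003,-0.057,0],-0.4],
  [0.085,[0.003,-0.072,0],-0.5],
  [0.085,[0.003,-0.087,0],-0.57],
  [0.085,[0.003,-0.098,-0.002],-0.6],
  [0.085,[0.003,-0.1015,-0.008],-0.6],
])

```text
time_s: 18.75
tcp_pos: [0.5556, -0.1569, 0.1749]
tcp_rot: [0.995, 0.097, -0.0, 0.0]
contact_force: [-0.0, -0.1, 0.1]
width: 0.0851
grasp_force: 0.0
```

Emit:
servo_tool([
  [0.085,[0,0,-0.015],0],
  [0.085,[0,0,-0.03],0],
  [0.085,[0,0,-0.05],0],
  [0.085,[0,0,-0.068],0],
  [0.085,[0,0,-0.08],0],
  [0.085,[0,0,-0.087],0],
  [0.085,[0,0,-0.089],0],
  [0.085,[0,0,-0.089],0],
])

```text
time_s: 19.55
tcp_pos: [0.5561, -0.1549, 0.0866]
tcp_rot: [0.995, 0.097, 0.0, -0.0]
contact_force: [-0.9, -0.1, 0.3]
width: 0.085
grasp_force: 0.0
```

Emit:
servo_tool([
  [0.03,[0,0,0],0],
  [0.03,[0,0,0],0],
  [0.03,[0,0,0],0],
  [0.03,[0,0,0],0],
  [0.03,[0,0,0],0],
  [0.03,[0,0,0],0],
  [0.03,[0,0,0],0],
  [0.03,[0,0,0],0],
], newtons=25)

```text
time_s: 20.35
tcp_pos: [0.5564, -0.1549, 0.0872]
tcp_rot: [0.995, 0.097, 0.001, 0.0]
contact_force: [-0.7, 1.8, 4.8]
width: 0.0494
grasp_force: 27.1
```

Emit:
servo_tool([
  [0.03,[0.0065,0.0013,0.0008],0],
  [0.03,[0.013,0.0025,0.0018],0],
  [0.03,[0.0195,0.0038,0.0024],0],
  [0.03,[0.026,0.005,0.0026],0],
  [0.03,[0.0325,0.0063,0.0026],0],
  [0.03,[0.039,0.0076,0.0024],0],
  [0.03,[0.0455,0.0089,0.002],0],
  [0.03,[0.0455,0.0089,0.002],0],
], newtons=25)

```text
time_s: 21.15
tcp_pos: [0.602, -0.1458, 0.0882]
tcp_rot: [0.995, 0.097, 0.0, -0.0]
contact_force: [-2.0, 0.4, 3.5]
width: 0.0493
grasp_force: 27.9
```

Emit:
servo_tool([
  [0.03,[0,0,0],0],
  [0.03,[0,0,0],0],
  [0.03,[0,0,0],0],
  [0.03,[0,0,0.004],0],
  [0.03,[0,0,0.012],0],
  [0.03,[0,0,0.022],0],
  [0.03,[0,0,0.026],0],
  [0.03,[0,0,0.026],0],
], newtons=50)

```text
time_s: 21.95
tcp_pos: [0.602, -0.1463, 0.1156]
tcp_rot: [0.995, 0.097, 0.001, 0.0]
contact_force: [0.2, 0.6, -3.9]
width: 0.0489
grasp_force: 52.3
```

```bash
python3 - <<'E'
from plant import *
from h import *
st=read_state();print(st["time_s"],st["tcp_pos"],st["tcp_rot"],st["width"],st["grasp_force"],st["contact_force"])
for n in("side","top"):
    c=Cam(camera(n));u,v=c.proj(st["tcp_pos"]).astype(int);print(n,see(c,(u-30,v-25,60,70),{"red":45,"blue":25,"yellow":40}))
E
```

```text
21.95 [ 0.60202781 -0.14628076  0.11557557] [9.95312045e-01 9.67105592e-02 9.46552125e-04 3.24716270e-04] 0.048918916250207195 52.332759350538254 [ 0.16408049  0.62425414 -3.85125495]
side {'red': [([345.7, 136.5], 11)], 'yellow': [([354.6, 160.1], 84), ([347.0, 140.4], 20)], 'blue': [([343.5, 164.1], 202), ([342.7, 143.6], 14)]}
top {'red': [], 'yellow': [([383.0, 188.6], 39), ([384.4, 174.9], 11)], 'blue': [([376.7, 182.4], 31), ([358.0, 146.5], 16), ([380.6, 173.1], 12)]}
```

```bash
python3 - <<'E'
from plant import *
from h import *
S=Cam(camera("side"));T=Cam(camera("top"));r=np.radians;st=read_state()
o=[(S,"yelp",(354.6,160.1)),(S,"yels",(347,140.4)),(S,"blup",(343.5,164.1)),(T,"yelp",(383,188.6)),(T,"yels",(384.4,174.9))]
for k in(o,o[:3],[o[0],o[2],o[3]]):
    p,R=pose1(k,r(191),r(11),st["tcp_pos"]-[0,0,.08]);m=R@F["yelp"]+p-st["tcp_pos"];print("rel",m.round(4),"n",(m[:2]@[-.981,-.193]).round(4))
E
```

```text
pos [ 0.5537 -0.1462  0.0452] lean 18.1 yaw 190.6 res [ 0.1  0.2  0.2 -0.3  0.3  0.3  0.1 -0.6 -0.3  0.  -0.1]
rel [-0.0586 -0.0021 -0.0071] n 0.0579
pos [ 0.5627 -0.1594  0.0293] lean 17.9 yaw 190.9 res [-0.2  0.   0.  -0.1  0.2  0.  -0. ]
rel [-0.0497 -0.0155 -0.0231] n 0.0518
pos [ 0.5556 -0.144   0.0479] lean 15.3 yaw 190.9 res [ 0.2  0.2  0.3 -0.1 -0.2 -0.4 -0. ]
rel [-0.0596 -0.0007 -0.0051] n 0.0586
```

Emit:
servo_tool([
  [0.03,[0,0,0.01],0.04],
  [0.03,[0,0,0.024],0.13],
  [0.03,[0,0,0.038],0.24],
  [0.03,[0,0,0.052],0.36],
  [0.03,[0,0,0.066],0.48],
  [0.03,[0,0,0.078],0.6],
  [0.03,[0,0,0.088],0.72],
  [0.03,[0,0,0.0925],0.84],
])

```text
time_s: 22.95
tcp_pos: [0.6016, -0.1461, 0.2077]
tcp_rot: [0.868, 0.496, 0.0, 0.0]
contact_force: [0.1, 0.1, -2.8]
width: 0.0488
grasp_force: 52.8
```

Emit:
servo_tool([
  [0.03,[0.005,-0.002,0],0.12],
  [0.03,[0.011,-0.004,0],0.24],
  [0.03,[0.017,-0.006,0],0.36],
  [0.03,[0.023,-0.009,0],0.48],
  [0.03,[0.029,-0.011,0],0.59],
  [0.03,[0.035,-0.013,0],0.67],
  [0.03,[0.039,-0.015,0],0.72],
  [0.03,[0.041,-0.016,0],0.731],
])

```text
time_s: 23.75
tcp_pos: [0.6423, -0.1624, 0.2061]
tcp_rot: [0.635, 0.773, -0.0, -0.001]
contact_force: [-0.7, -0.3, -3.6]
width: 0.0489
grasp_force: 52.7
```

```bash
python3 - <<'E'
from plant import *
from h import *
st=read_state();print(st["time_s"],st["tcp_pos"],st["tcp_rot"],st["width"],st["grasp_force"],st["contact_force"])
for n in("side","top"):
    c=Cam(camera(n));u,v=c.proj(st["tcp_pos"]).astype(int);print(n,(u,v),see(c,(u-30,v-25,60,70),{"red":45,"blue":40,"yellow":40}))
E
```

```text
23.75 [ 0.6423031  -0.16236238  0.20608423] [ 6.34961355e-01  7.72543641e-01 -1.78729228e-04 -6.07881145e-04] 0.0489102556735482 52.70519658923149 [-0.65968734 -0.2871342  -3.62546667]
side (np.int64(333), np.int64(123)) {'red': [([328.8, 109.7], 40)], 'yellow': [([337.0, 104.9], 20)], 'blue': [([338.6, 113.9], 35), ([343.3, 126.4], 35), ([303.9, 151.9], 26)]}
top (np.int64(390), np.int64(154)) {'red': [([386.1, 146.4], 9)], 'yellow': [], 'blue': [([362.1, 140.7], 62), ([389.5, 156.5], 18), ([392.3, 163.3], 4)]}
```

```bash
python3 - <<'E'
from plant import *
from h import *
S=Cam(camera("side"));T=Cam(camera("top"));r=np.radians;st=read_state()
foc=np.array([.653,-.213,.192]);ax=np.array([-.191*np.cos(r(20)),.982*np.cos(r(20)),-np.sin(r(20))]);ax/=np.linalg.norm(ax)
o=[(S,"reds",(328.8,109.7)),(S,"yels",(337,104.9)),(S,"blus",(338.6,113.9)),(S,"blup",(343.3,126.4)),(T,"blus",(389.5,156.5))]
for k in(o,o[:4],o[:3]+o[4:]):
    p,R=pose1(k,r(281),r(101),st["tcp_pos"]-[0,0,.08]);m=R@F["yelp"]+p
    print("yel",m.round(4),"err",(m-foc).round(4),"ang",np.degrees(np.arccos(-R[:,0]@ax)).round(1))
E
```

```text
pos [ 0.6468 -0.2023  0.139 ] lean 23.2 yaw 279.6 res [-0.7  0.  -0.5  0.3  0.2 -0.6  0.4  0.2  0.3  0.5 -0.5]
yel [ 0.6472 -0.2081  0.2014] err [-0.0058  0.0049  0.0094] ang 3.5
pos [ 0.6635 -0.227   0.1119] lean 22.3 yaw 280.0 res [-0.2  0.1 -0.3  0.5  0.3 -0.7  0.2  0.  -0.3]
yel [ 0.6643 -0.2339  0.1742] err [ 0.0113 -0.0209 -0.0178] ang 2.5
pos [ 0.6483 -0.212   0.1432] lean 27.7 yaw 279.6 res [-0.6  0.2 -0.4  0.2  0.3 -0.4  0.3  0.6 -0.5]
yel [ 0.6478 -0.2132  0.2058] err [-0.0052 -0.0002  0.0138] ang 7.8
```

The yellow face is near the focus, with estimates spread around zero error. I'll hold, then go back to the bench and roll it upright.

Emit:
servo_tool([
  [0.03,[0,0,-0.002],0],
  [0.03,[0,0,-0.002],0],
  [0.03,[0,0,-0.002],0],
  [0.03,[0,0,-0.002],0],
  [0.03,[0,0,-0.002],0],
  [0.03,[0,0,-0.002],0],
  [0.03,[0,0,-0.002],0],
  [0.03,[0,0,-0.002],0],
])

```text
time_s: 24.75
tcp_pos: [0.6423, -0.1621, 0.2049]
tcp_rot: [0.635, 0.772, -0.0, -0.0]
contact_force: [0.8, -0.1, -3.8]
width: 0.0488
grasp_force: 52.7
```

Emit:
servo_tool([
  [0.03,[0,0,0],0],
  [0.03,[0,0,0],0],
  [0.03,[0,0,0],0],
  [0.03,[0,0,0],0],
  [0.03,[-0.005,0.003,0],0],
  [0.03,[-0.015,0.011,-0.003],0],
  [0.03,[-0.027,0.02,-0.01],0],
  [0.03,[-0.04,0.03,-0.02],0],
])

```text
time_s: 25.55
tcp_pos: [0.602, -0.1316, 0.1851]
tcp_rot: [0.635, 0.772, 0.0, 0.0]
contact_force: [0.5, 0.5, -4.3]
width: 0.0486
grasp_force: 52.9
```

Emit:
servo_tool([
  [0.03,[-0.012,0.01,-0.015],0],
  [0.03,[-0.024,0.02,-0.03],0],
  [0.03,[-0.036,0.028,-0.045],0],
  [0.03,[-0.045,0.032,-0.06],0],
  [0.03,[-0.048,0.032,-0.071],0],
  [0.03,[-0.048,0.032,-0.079],0],
  [0.03,[-0.048,0.032,-0.086],0],
  [0.03,[-0.048,0.032,-0.09],0],
])

```text
time_s: 26.35
tcp_pos: [0.5547, -0.1004, 0.0945]
tcp_rot: [0.636, 0.772, 0.0, -0.0]
contact_force: [-0.4, 0.3, -3.5]
width: 0.0487
grasp_force: 53.0
```

Emit:
servo_tool([
  [0.03,[0,0,-0.002],0],
  [0.03,[0,0,-0.004],0],
  [0.03,[0,0,-0.0055],0],
  [0.03,[0,0,-0.0065],0],
  [0.03,[0,0,-0.0073],0],
  [0.03,[0,0,-0.0078],0],
  [0.03,[0,0,-0.0078],0],
  [0.03,[0,0,-0.0078],0],
], newtons=30)

```text
time_s: 27.15
tcp_pos: [0.5547, -0.1, 0.0884]
tcp_rot: [0.635, 0.772, 0.0, 0.001]
contact_force: [-3.6, 0.0, 6.9]
width: 0.0488
grasp_force: 54.3
```

Emit:
servo_tool([
  [0.03,[0,0,0],0],
  [0.03,[0.0015,-0.0075,0.0003],0],
  [0.03,[0.003,-0.015,0.0005],0],
  [0.03,[0.0043,-0.0225,0.0005],0],
  [0.03,[0.0058,-0.03,0.0001],0],
  [0.03,[0.0072,-0.0375,-0.001],0],
  [0.03,[0.0087,-0.0447,-0.002],0],
  [0.03,[0.0087,-0.0447,-0.002],0],
], newtons=25)

```text
time_s: 27.95
tcp_pos: [0.5638, -0.1463, 0.0858]
tcp_rot: [0.636, 0.772, 0.0, 0.001]
contact_force: [-1.3, -1.2, 4.9]
width: 0.0489
grasp_force: 55.1
```

Emit:
servo_tool([
  [0.03,[0,0,0],0],
  [0.06,[0,0,0],0],
  [0.085,[0,0,0],0],
  [0.085,[0,0,0],0],
  [0.085,[0,0,0.015],0],
  [0.085,[0,0,0.04],0],
  [0.085,[0,0,0.07],0],
  [0.085,[0,0,0.095],0],
])

```text
time_s: 28.75
tcp_pos: [0.5634, -0.1445, 0.1828]
tcp_rot: [0.635, 0.772, 0.0, 0.001]
contact_force: [-0.4, -0.8, -0.2]
width: 0.0849
grasp_force: 0.0
```

Emit:
servo_tool([
  [0.085,[0,0,0],-0.1],
  [0.085,[0,0,0],-0.23],
  [0.085,[0,0,0],-0.36],
  [0.085,[0,0,0],-0.49],
  [0.085,[0,0,0],-0.62],
  [0.085,[0,0,0],-0.75],
  [0.085,[0,0,0],-0.88],
  [0.085,[0,0,0],-1.01],
])

```text
time_s: 29.55
tcp_pos: [0.5633, -0.1445, 0.1813]
tcp_rot: [0.931, 0.366, 0.0, 0.0]
contact_force: [1.5, 0.0, -0.6]
width: 0.085
grasp_force: 0.0
```

```bash
python3 - <<'E'
from plant import *
from h import *
st=read_state();print(st["time_s"],st["tcp_pos"],st["tcp_rot"],st["contact_force"])
S=Cam(camera("side"));T=Cam(camera("top"))
for n,c in(("S",S),("T",T)):
    u,v=c.proj([.563,-.148,.14]).astype(int);print(n,(u,v),see(c,(u-18,v-14,36,26)))
    try: strips(c,(u-18,v-14,36,24),vb=60)
    except Exception as e: print(e)
cv2.imwrite("pics/y2.png",cv2.resize(np.hstack([S.im[110:210,305:385,::-1],T.im[150:250,350:430,::-1]]),None,fx=5,fy=5,interpolation=2))
E
```

```text
29.55 [ 0.56330969 -0.1445292   0.18132647] [9.30500021e-01 3.66291444e-01 4.99840861e-04 1.98138582e-04] [ 1.48014635  0.03709804 -0.57719017]
S (np.int64(350), np.int64(150)) {'red': [([345.1, 149.7], 35)], 'yellow': [([352.5, 146.5], 6)], 'blue': [([353.5, 154.7], 7)]}
red [344.9 149.6] 29 [ 0.58   -0.1414  0.14  ]
blue [354.3 153.5] 20 [ 0.545  -0.1451  0.14  ]
yellow [351.5 146. ] 2 [ 0.572  -0.1687  0.14  ]
mid [ 0.5625 -0.1433  0.14  ] yaw -83.9 from x -69.5 0.0352 0.0271
T (np.int64(384), np.int64(180)) {'red': [], 'yellow': [], 'blue': [([384.6, 185.9], 7)]}
red [377.  176.5] 2 [ 0.5783 -0.1237  0.14  ]
blue [384.5 185.7] 11 [ 0.5448 -0.1485  0.14  ]
attempt to get argmax of an empty sequence
```

View pics/y2.png

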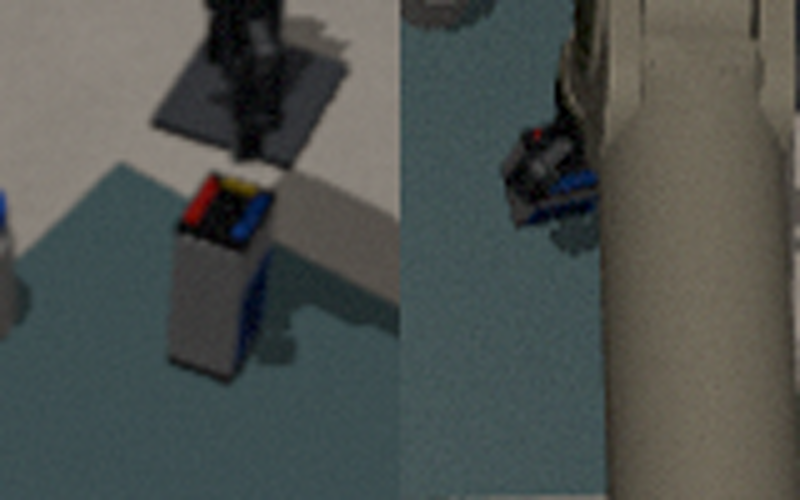

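The module stands upright at about (0.562, -0.145). I'll regrip across x for the blue side.

Emit:
servo_tool([
  [0.085,[0,0,0],-0.12],
  [0.085,[-0.001,-0.002,0],-0.25],
  [0.085,[-0.001,-0.002,0],-0.38],
  [0.085,[-0.001,-0.002,0],-0.5],
  [0.085,[-0.001,-0.002,0],-0.557],
  [0.085,[-0.001,-0.002,-0.01],-0.557],
  [0.085,[-0.001,-0.002,-0.025],-0.557],
  [0.085,[-0.001,-0.002,-0.045],-0.557],
])

```text
time_s: 30.45
tcp_pos: [0.5625, -0.1467, 0.1351]
tcp_rot: [0.995, 0.101, 0.001, 0.0]
contact_force: [-0.0, -0.5, 0.3]
width: 0.0849
grasp_force: 0.0
```

Emit:
servo_tool([
  [0.085,[0,0,-0.02],0],
  [0.085,[0,0,-0.035],0],
  [0.085,[0,0,-0.045],0],
  [0.085,[0,0,-0.05],0],
  [0.085,[0,0,-0.051],0],
  [0.085,[0,0,-0.051],0],
  [0.04,[0,0,-0.051],0],
  [0.04,[0,0,-0.051],0],
], newtons=25)

```text
time_s: 31.25
tcp_pos: [0.5626, -0.1468, 0.0849]
tcp_rot: [0.995, 0.099, 0.001, 0.0]
contact_force: [-2.8, 4.5, 11.8]
width: 0.0595
grasp_force: 25.0
```

Emit:
servo_tool([
  [0.04,[0,0,0],0],
  [0.04,[0,0,0],0],
  [0.04,[0,0,0],0],
  [0.04,[0,0,0],0],
  [0.04,[0,0,0],0],
  [0.04,[0,0,0],0],
  [0.04,[0,0,0],0],
  [0.04,[0,0,0],0],
])

```text
time_s: 32.05
tcp_pos: [0.5626, -0.1468, 0.0849]
tcp_rot: [0.995, 0.099, 0.001, 0.0]
contact_force: [-0.8, 0.1, 6.1]
width: 0.0594
grasp_force: 28.7
```

Emit:
servo_tool([
  [0.04,[0.0065,0.0013,0.0008],0],
  [0.04,[0.013,0.0025,0.0014],0],
  [0.04,[0.0195,0.0038,0.0018],0],
  [0.04,[0.026,0.005,0.0018],0],
  [0.04,[0.0325,0.0063,0.0016],0],
  [0.04,[0.039,0.0076,0.001],0],
  [0.04,[0.0445,0.0088,0.0005],0],
  [0.04,[0.0445,0.0088,0.0005],0],
], newtons=25)

```text
time_s: 32.85
tcp_pos: [0.607, -0.138, 0.0848]
tcp_rot: [0.995, 0.099, 0.0, 0.0]
contact_force: [-1.2, 0.4, 5.8]
width: 0.0595
grasp_force: 29.7
```

Emit:
servo_tool([
  [0.04,[0,0,0],0],
  [0.04,[0,0,0],0],
  [0.04,[0,0,0],0],
  [0.04,[0,0,0.004],0],
  [0.04,[0,0,0.012],0],
  [0.04,[0,0,0.022],0],
  [0.04,[0,0,0.026],0],
  [0.04,[0,0,0.026],0],
], newtons=50)

```text
time_s: 33.65
tcp_pos: [0.6072, -0.1381, 0.1117]
tcp_rot: [0.995, 0.099, 0.001, 0.0]
contact_force: [-0.4, -0.1, -3.1]
width: 0.0586
grasp_force: 54.6
```

```bash
python3 - <<'E'
from plant import *
from h import *
st=read_state();print(st["time_s"],st["tcp_pos"],st["tcp_rot"],st["width"],st["grasp_force"],st["contact_force"])
for n in("side","top"):
    c=Cam(camera(n));u,v=c.proj(st["tcp_pos"]).astype(int);print(n,(u,v),see(c,(u-30,v-25,60,70),{"red":45,"blue":25,"yellow":40}))
E
```

```text
33.65 [ 0.60717416 -0.13809968  0.11170912] [9.95115986e-01 9.87084749e-02 8.62858457e-04 2.60179566e-04] 0.05856050868388647 54.5668038725853 [-0.43123571 -0.14522709 -3.05783565]
side (np.int64(337), np.int64(152)) {'red': [], 'yellow': [([342.0, 136.5], 6)], 'blue': [([350.5, 161.0], 136), ([342.5, 141.7], 35)]}
top (np.int64(379), np.int64(169)) {'red': [], 'yellow': [], 'blue': [([379.9, 184.9], 73), ([358.2, 145.4], 41), ([379.2, 172.3], 16)]}
```

```bash
python3 - <<'E'
from plant import *
from h import *
S=Cam(camera("side"));T=Cam(camera("top"));r=np.radians;st=read_state()
o=[(S,"blup",(350.5,161)),(S,"blus",(342.5,141.7)),(T,"blup",(379.9,184.9)),(T,"blus",(379.2,172.3))]
for k in(o,o[:3]):
    p,R=pose1(k,r(281),r(11),st["tcp_pos"]-[0,0,.08]);m=R@F["blup"]+p-st["tcp_pos"];print("rel",m.round(4),"n",(m[:2]@[-.981,-.193]).round(4))
E
```

```text
pos [ 0.5582 -0.1337  0.0464] lean 18.4 yaw 281.3 res [-0.3  0.4 -0.2 -0.5 -0.6  0.5  0.9 -0.1  0.1]
rel [-0.0542  0.0029 -0.0036] n 0.0526
pos [ 0.5602 -0.137   0.0427] lean 18.1 yaw 281.1 res [-0.3  0.4  0.  -0.4  0.2  0.2  0. ]
rel [-0.0526 -0.0003 -0.0074] n 0.0516
```

Emit:
servo_tool([
  [0.04,[0,0,0.01],0.04],
  [0.04,[0,0,0.024],0.13],
  [0.04,[0,0,0.038],0.24],
  [0.04,[0,0,0.052],0.36],
  [0.04,[0,0,0.066],0.48],
  [0.04,[0,0,0.08],0.6],
  [0.04,[0,0,0.09],0.72],
  [0.04,[0,0,0.0955],0.84],
])

```text
time_s: 34.65
tcp_pos: [0.6068, -0.138, 0.2068]
tcp_rot: [0.867, 0.498, 0.0, 0.0]
contact_force: [-0.4, 0.4, -4.1]
width: 0.0592
grasp_force: 55.0
```

Emit:
servo_tool([
  [0.04,[0.005,-0.004,0],0.12],
  [0.04,[0.01,-0.008,0],0.24],
  [0.04,[0.015,-0.012,0],0.36],
  [0.04,[0.02,-0.016,0],0.48],
  [0.04,[0.025,-0.02,0],0.59],
  [0.04,[0.03,-0.024,0],0.67],
  [0.04,[0.034,-0.028,0],0.715],
  [0.04,[0.037,-0.03,0],0.725],
])

```text
time_s: 35.45
tcp_pos: [0.6434, -0.1686, 0.2053]
tcp_rot: [0.636, 0.772, -0.0, -0.001]
contact_force: [-0.5, 1.5, -3.8]
width: 0.0585
grasp_force: 54.9
```

Emit:
servo_tool([
  [0.04,[0,0,0],0],
  [0.04,[0,0,0],0],
  [0.04,[0,0,0],0],
  [0.04,[0,0,0],0],
  [0.04,[0,0,0],0],
  [0.04,[0,0,0],0],
  [0.04,[0,0,0],0],
  [0.04,[0,0,0],0],
])

```text
time_s: 36.25
tcp_pos: [0.6435, -0.168, 0.2061]
tcp_rot: [0.636, 0.772, -0.0, -0.0]
contact_force: [-0.5, -0.5, -3.7]
width: 0.0593
grasp_force: 55.0
```

```bash
python3 - <<'E'
from plant import *
from h import *
st=read_state();print(st["time_s"],st["tcp_pos"],st["tcp_rot"],st["width"],st["grasp_force"],st["contact_force"])
for n in("side","top"):
    c=Cam(camera(n));u,v=c.proj(st["tcp_pos"]).astype(int);print(n,(u,v),see(c,(u-30,v-25,60,70),{"red":45,"blue":40,"yellow":40}))
E
```

```text
36.25 [ 0.64352267 -0.1680218   0.20608719] [ 6.36078369e-01  7.71624459e-01 -5.03333372e-06 -4.34020687e-05] 0.059339650961346864 54.951899349689484 [-0.48670334 -0.49056025 -3.67211167]
side (np.int64(334), np.int64(122)) {'red': [([332.7, 113.6], 49), ([328.3, 122.7], 4), ([333.0, 124.5], 4)], 'yellow': [([327.9, 107.3], 27)], 'blue': [([336.8, 104.6], 29), ([304.5, 151.8], 15)]}
top (np.int64(391), np.int64(153)) {'red': [([389.3, 151.8], 47)], 'yellow': [], 'blue': [([362.7, 140.8], 48)]}
```

The strip pixels nearly match the verified red pose, so the blue face is on target. I'll hold once more, then return to the bench and roll upright while still gripped.

Emit:
servo_tool([
  [0.04,[0,0,0],0],
  [0.04,[0,0,0],0],
  [0.04,[0,0,0],0],
  [0.04,[0,0,0],0],
  [0.04,[-0.005,0.004,0],0],
  [0.04,[-0.015,0.012,-0.003],0],
  [0.04,[-0.027,0.021,-0.01],0],
  [0.04,[-0.04,0.032,-0.02],0],
])

```text
time_s: 37.15
tcp_pos: [0.6032, -0.1355, 0.1863]
tcp_rot: [0.636, 0.772, 0.0, 0.0]
contact_force: [0.1, -0.5, -3.1]
width: 0.0591
grasp_force: 55.1
```

Emit:
servo_tool([
  [0.04,[-0.012,0.01,-0.015],0],
  [0.04,[-0.024,0.02,-0.03],0],
  [0.04,[-0.036,0.029,-0.045],0],
  [0.04,[-0.045,0.034,-0.06],0],
  [0.04,[-0.049,0.036,-0.073],0],
  [0.04,[-0.049,0.036,-0.083],0],
  [0.04,[-0.049,0.036,-0.091],0],
  [0.04,[-0.049,0.036,-0.096],0],
])

```text
time_s: 37.95
tcp_pos: [0.5548, -0.1004, 0.0894]
tcp_rot: [0.636, 0.771, 0.0, -0.0]
contact_force: [-0.7, -0.7, -3.7]
width: 0.0589
grasp_force: 55.1
```

Emit:
servo_tool([
  [0.04,[0,0,-0.001],0],
  [0.04,[0,0,-0.0025],0],
  [0.04,[0,0,-0.004],0],
  [0.04,[0,0,-0.005],0],
  [0.04,[0,0,-0.0058],0],
  [0.04,[0,0,-0.0064],0],
  [0.04,[0,0,-0.0064],0],
  [0.04,[0,0,-0.0064],0],
], newtons=30)

```text
time_s: 38.75
tcp_pos: [0.5549, -0.0999, 0.085]
tcp_rot: [0.636, 0.772, 0.0, 0.001]
contact_force: [-3.5, 0.5, 6.5]
width: 0.059
grasp_force: 56.4
```

Emit:
servo_tool([
  [0.04,[0,0,0],0],
  [0.04,[0.0015,-0.0075,0.0008],0],
  [0.04,[0.003,-0.015,0.0012],0],
  [0.04,[0.0043,-0.022,0.0013],0],
  [0.04,[0.0057,-0.029,0.001],0],
  [0.04,[0.007,-0.036,0.0003],0],
  [0.04,[0.0085,-0.0435,-0.0005],0],
  [0.04,[0.0085,-0.0435,-0.0005],0],
], newtons=25)

```text
time_s: 39.55
tcp_pos: [0.5642, -0.145, 0.0843]
tcp_rot: [0.637, 0.771, 0.001, 0.001]
contact_force: [-1.5, 0.8, 7.2]
width: 0.0591
grasp_force: 57.7
```

Emit:
servo_tool([
  [0.07,[0,0,0],0],
  [0.075,[0,0,0],0],
  [0.075,[0,0,0],0],
  [0.04,[0,0,0],0],
  [0.04,[0,0,0],0],
  [0.04,[0,0,0],0],
  [0.04,[0,0,0],0],
  [0.04,[0,0,0],0],
], newtons=40)

```text
time_s: 40.35
tcp_pos: [0.5632, -0.1436, 0.0834]
tcp_rot: [0.636, 0.772, 0.0, 0.0]
contact_force: [0.5, -0.5, 2.2]
width: 0.0588
grasp_force: 44.2
```

Emit:
servo_tool([
  [0.04,[0,0,0],0],
  [0.04,[0,0,0.005],0],
  [0.04,[0,0,0.015],0],
  [0.04,[0,0,0.03],0],
  [0.04,[0,0,0.045],0],
  [0.04,[0,0,0.06],0],
  [0.04,[0,0,0.07],0],
  [0.04,[0,0,0.075],0],
])

```text
time_s: 41.15
tcp_pos: [0.5637, -0.1436, 0.1599]
tcp_rot: [0.636, 0.772, 0.0, 0.001]
contact_force: [0.1, -0.4, -4.3]
width: 0.0592
grasp_force: 44.2
```

```bash
python3 - <<'E'
from plant import *
from h import *
st=read_state();print(st["time_s"],st["tcp_pos"],st["tcp_rot"],st["width"],st["grasp_force"],st["contact_force"])
S=Cam(camera("side"));T=Cam(camera("top"))
cv2.imwrite("pics/u.png",cv2.resize(np.hstack([S.im[95:195,305:385,::-1],T.im[140:240,350:430,::-1]]),None,fx=5,fy=5,interpolation=2))
for c in(S,T):
    u,v=c.proj(st["tcp_pos"]).astype(int);print((u,v),see(c,(u-30,v-25,60,70),{"red":45,"blue":40,"yellow":40}))
E
```

```text
41.15 [ 0.56370185 -0.14355434  0.15993794] [6.36063667e-01 7.71635918e-01 3.58811702e-04 9.44645805e-04] 0.05920370135298904 44.20189395546913 [ 0.09100188 -0.41276091 -4.27814811]
(np.int64(349), np.int64(147)) {'red': [([346.9, 156.8], 174), ([349.7, 137.2], 41)], 'yellow': [([344.6, 130.8], 22)], 'blue': [([352.8, 129.3], 32)]}
(np.int64(383), np.int64(179)) {'red': [([382.7, 180.2], 20), ([377.6, 176.2], 6), ([378.7, 181.7], 4)], 'yellow': [], 'blue': []}
```

View pics/u.png

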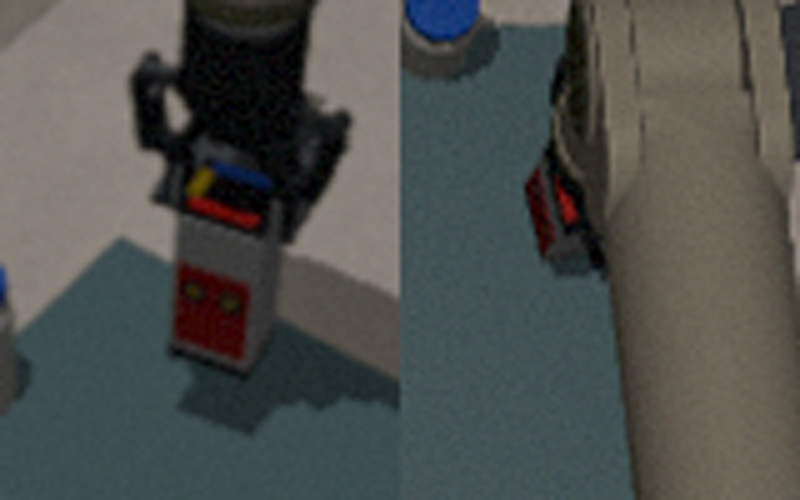

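The module hangs upright in the grip, with the red side facing the viewer. Next I carry it to the green tray.

Emit:
servo_tool([
  [0.04,[-0.003,0.012,0.005],-0.01],
  [0.04,[-0.01,0.036,0.01],-0.02],
  [0.04,[-0.019,0.07,0.015],-0.04],
  [0.04,[-0.029,0.108,0.02],-0.05],
  [0.04,[-0.04,0.148,0.02],-0.06],
  [0.04,[-0.051,0.188,0.02],-0.08],
  [0.04,[-0.062,0.228,0.02],-0.09],
  [0.04,[-0.072,0.268,0.02],-0.1],
])

```text
time_s: 42.05
tcp_pos: [0.4892, 0.1267, 0.1779]
tcp_rot: [0.674, 0.739, -0.0, -0.0]
contact_force: [0.8, 0.5, -3.3]
width: 0.0592
grasp_force: 44.3
```

Emit:
servo_tool([
  [0.04,[-0.011,0.04,0],-0.01],
  [0.04,[-0.022,0.08,0],-0.03],
  [0.04,[-0.032,0.12,0],-0.04],
  [0.04,[-0.043,0.158,0],-0.06],
  [0.04,[-0.052,0.192,0],-0.07],
  [0.04,[-0.06,0.22,0],-0.09],
  [0.04,[-0.066,0.242,0],-0.1],
  [0.04,[-0.0695,0.2555,0],-0.1],
])

```text
time_s: 42.85
tcp_pos: [0.4187, 0.3826, 0.1778]
tcp_rot: [0.709, 0.705, -0.0, -0.001]
contact_force: [-0.4, -0.1, -3.9]
width: 0.059
grasp_force: 44.3
```

Emit:
servo_tool([
  [0.04,[0,0,0],0],
  [0.04,[0,0,-0.005],0],
  [0.04,[0,0,-0.015],0],
  [0.04,[0,0,-0.025],0],
  [0.04,[0,0,-0.034],0],
  [0.04,[0,0,-0.04],0],
  [0.04,[0,0,-0.042],0],
  [0.04,[0,0,-0.042],0],
])

```text
time_s: 43.65
tcp_pos: [0.4215, 0.3798, 0.1359]
tcp_rot: [0.71, 0.704, -0.0, -0.0]
contact_force: [-0.5, -0.0, -3.6]
width: 0.0591
grasp_force: 44.3
```

```bash
python3 - <<'E'
from plant import *
from h import *
st=read_state();print(st["time_s"],st["tcp_pos"],st["tcp_rot"],st["width"],st["grasp_force"],st["contact_force"])
S=Cam(camera("side"));T=Cam(camera("top"))
cv2.imwrite("pics/tr.png",cv2.resize(np.hstack([S.im[240:350,230:330,::-1],T.im[180:290,200:300,::-1]]),None,fx=4,fy=4,interpolation=2))
E
```

```text
43.65 [0.42147921 0.37978791 0.13585264] [ 7.09978558e-01  7.04223226e-01 -2.81481302e-04 -1.20670277e-04] 0.059082701180560845 44.26606893539429 [-0.51365214 -0.00957274 -3.63391399]
```

View pics/tr.png

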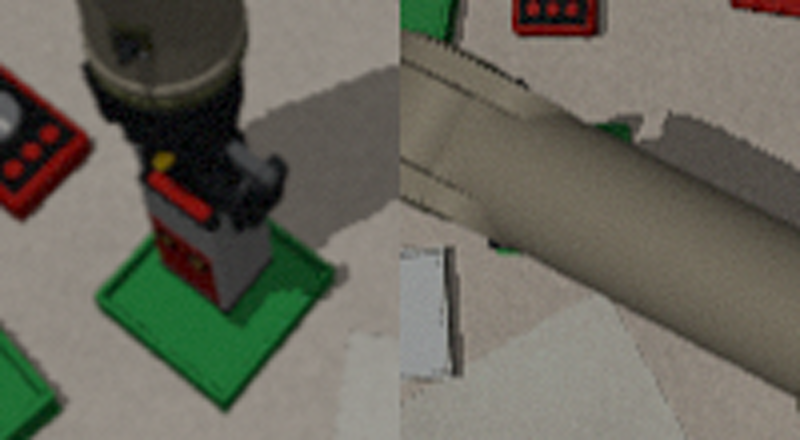

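The module is above the small green tray and aligned with it. I'll lower it and creep on to the floor.

Emit:
servo_tool([
  [0.04,[0,0,-0.006],0],
  [0.04,[0,0,-0.014],0],
  [0.04,[0,0,-0.023],0],
  [0.04,[0,0,-0.031],0],
  [0.04,[0,0,-0.037],0],
  [0.04,[0,0,-0.041],0],
  [0.04,[0,0,-0.044],0],
  [0.04,[0,0,-0.045],0],
])

```text
time_s: 44.55
tcp_pos: [0.4215, 0.38, 0.0909]
tcp_rot: [0.71, 0.704, -0.0, -0.0]
contact_force: [0.4, 0.0, -3.8]
width: 0.0588
grasp_force: 44.3
```

Emit:
servo_tool([
  [0.04,[0,0,-0.0004],0],
  [0.04,[0,0,-0.0008],0],
  [0.04,[0,0,-0.0012],0],
  [0.04,[0,0,-0.0016],0],
  [0.04,[0,0,-0.002],0],
  [0.04,[0,0,-0.0024],0],
  [0.04,[0,0,-0.0024],0],
  [0.04,[0,0,-0.0024],0],
])

```text
time_s: 45.35
tcp_pos: [0.4216, 0.38, 0.0888]
tcp_rot: [0.71, 0.704, -0.0, -0.0]
contact_force: [-0.5, -0.1, -3.5]
width: 0.0593
grasp_force: 44.3
```

```bash
python3 - <<'E'
from plant import *
from h import *
st=read_state();print(st["time_s"],st["tcp_pos"],st["tcp_rot"],st["width"],st["grasp_force"],st["contact_force"])
S=Cam(camera("side"));u,v=S.proj(st["tcp_pos"]).astype(int);print((u,v),see(S,(u-18,v-20,40,60),{"red":45,"blue":40,"yellow":40}))
E
```

```text
45.35 [0.42156206 0.3799803  0.08878227] [ 7.09927165e-01  7.04275101e-01 -2.89655487e-08 -3.38168495e-05] 0.05928275128802574 44.3397630751133 [-0.54838487 -0.06392499 -3.50393863]
(np.int64(281), np.int64(301)) {'red': [([277.7, 311.7], 94), ([276.3, 297.1], 85)], 'yellow': [([271.9, 288.6], 14)], 'blue': []}
```

Not touching yet, so I keep creeping.

Emit:
servo_tool([
  [0.04,[0,0,-0.0003],0],
  [0.04,[0,0,-0.0006],0],
  [0.04,[0,0,-0.0009],0],
  [0.04,[0,0,-0.0012],0],
  [0.04,[0,0,-0.0015],0],
  [0.04,[0,0,-0.0015],0],
  [0.04,[0,0,-0.0015],0],
  [0.04,[0,0,-0.0015],0],
])

```text
time_s: 46.2
tcp_pos: [0.4217, 0.3804, 0.0883]
tcp_rot: [0.71, 0.704, 0.001, 0.0]
contact_force: [-1.8, -2.8, 6.8]
width: 0.059
grasp_force: 45.6
```

It is in contact at about 10 N. I'll release and rise.

Emit:
servo_tool([
  [0.065,[0,0,0],0],
  [0.075,[0,0,0],0],
  [0.085,[0,0,0],0],
  [0.085,[0,0,0],0],
  [0.085,[0,0,0.015],0],
  [0.085,[0,0,0.04],0],
  [0.085,[0,0,0.075],0],
  [0.085,[0,0,0.11],0],
])

```text
time_s: 47.0
tcp_pos: [0.4212, 0.38, 0.1994]
tcp_rot: [0.71, 0.704, 0.0, -0.0]
contact_force: [0.7, 0.4, 0.3]
width: 0.0851
grasp_force: 0.0
```

Emit:
servo_tool([
  [0.085,[0,-0.02,0.01],0],
  [0.085,[0,-0.05,0.01],0],
  [0.085,[0,-0.08,0.01],0],
  [0.085,[0.01,-0.11,0.01],0],
  [0.085,[0.02,-0.14,0.01],0],
  [0.085,[0.03,-0.17,0.01],0],
  [0.085,[0.04,-0.19,0.01],0],
  [0.085,[0.04,-0.2,0.01],0],
])

```text
time_s: 47.8
tcp_pos: [0.4628, 0.1777, 0.2081]
tcp_rot: [0.711, 0.703, 0.0, 0.0]
contact_force: [-1.1, -0.4, 0.2]
width: 0.0854
grasp_force: 0.0
```

```bash
python3 - <<'E'
from plant import *
from h import *
st=read_state();print(st["time_s"],st["tcp_pos"],st["contact_force"])
for n in("side","top"):
    c=Cam(camera(n));u,v=c.proj([.422,.376,.145]).astype(int)
    try: strips(c,(u-18,v-14,36,28),z=.145,vb=60)
    except Exception as e: print(n,e)
E
```

```text
47.8 [0.46281882 0.17770152 0.20810533] [-1.10013171 -0.35698613  0.23508179]
red [276.3 296.2] 73 [0.4214 0.3921 0.145 ]
blue [285.3 285.7] 65 [0.4216 0.3567 0.145 ]
yellow [274.1 285.6] 37 [0.4446 0.3737 0.145 ]
mid [0.4215 0.3744 0.145 ] yaw 0.3 from x -1.8 0.0353 0.0231
red [230.  224.2] 38 [0.4216 0.3902 0.145 ]
blue [240.  224.2] 38 [0.4208 0.3556 0.145 ]
yellow [235. 217.] 21 [0.446 0.373 0.145]
mid [0.4212 0.3729 0.145 ] yaw -1.3 from x 0.1 0.0346 0.0248
```

The module stands upright, centred in the tray to within about 3 mm. I'm handing in the job.

```bash
python3 -c "
from plant import *
print(job_done())"
```

```text
the job is handed in; nothing more can be done
None
```

I showed the red, yellow and blue sides at the focus in that order and set the module upright in the small green tray about 3 mm off centre, handing in at about 48 s; my first grip slipped and the module fell back upright on the bench, and the hand-in returned no verdict.

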